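# Right the fallen flux bottle, then show its twin to the inspection camera

## Robot

A 6-joint arm with a two-finger parallel gripper is mounted at the origin on a cart in front of the work surface, level with it; the furniture and walls round the work are solid. World frame = base frame: x ahead of the robot, y to its left, z up, the work surface at z = 0. Lengths are in m, angles in degrees, forces in N, time in s.
With the tool pointing down it reaches from about 0.275 to 0.875 m from the base axis. Payload 12.5 kg.
Tool frame: the origin (TCP) lies at the very end of the fingers, on their centre line; the grasp point (between the pads) lies ctrl.grip_point_offset behind it (ctrl.grip_point_offset is the distance from the TCP to the grasp point, in m); z points along the fingers, y is the line along which they close (so a half turn about z gives the same grasp; the last joint's range is limited). The gripper opens to 85 mm and grips with 20 to 120 N. Pads are 22 mm wide; open, the fingers measure 114 mm over their backs; the gripper's body (76 mm by 85 mm) begins 54 mm behind the grasp point. The pads swing forward as they close: fully open they stand 13 mm farther back than shut.
Start: joints at [-68.446, 20.094, 94.641, -0, 65.266, -4.847], TCP at [0.245, -0.493, 0.231] pointing down, gripper open.
Joint ranges: [-157.81, 157.81], [-45, 120.19], [0.68, 151.7], [-89.99, 269.99], [4.06, 180], [-164.3, 164.3]. Speed limits (degrees/s): [127.2, 127.2, 159.86, 180, 180, 180].

## Interface

Orientations are given as a 3x3 rotation matrix whose columns are the frame's x, y, z axes.
In Python, from cell import ctrl, viewer gives the robot as it stands. The module is installed in compiled form; this text tells all that it offers.
- The arm moves only by the tool jog_arm, never from a script. Its arguments are lists of equal length, an entry for each row: "travel": the shift along the tool's x, y, z scaled (see below), a list of three; "rotation": the turn, a rotation vector about the tool's x, y, z scaled (see below), a list of three. A call has exactly 8 rows; each row shifts and turns the commanded pose from where the row before left it, along the tool's axes as they then stand; what a row does not reach is not made up. The controller multiplies each number of a shift by 0.02 m and each number of a turn by 0.08 rad. A row lasts 1/12 s, in which the tool goes at most 41.7 mm and 7.16 degrees, less where a joint would pass 70% of its speed; a pose out of reach is approached as far as the arm can. A call with a number of a shift or a turn outside -1 to 1 is refused whole. A call with a gripper value outside its range is refused whole. "jaw" is the opening, from 0 (shut) to 1 (fully open), set as the call begins (left out, the last holds). The fingers move at their own pace and stop on an object; the grip force is fixed at half the most. Time passes only in rows, so rows that do not move let the fingers close, or fill a call up. It gives the time, the measured TCP pose, the force, the opening and the grip force at its end, in the units of the state.
- ctrl.get_state(): the state, without advancing time (a new reading comes with each control period).
- viewer.get_image(name): name is "scene" or "top" or "wrist"; returns a dict with "image" (420x560x3 uint8, blue, green, red), "fx", "fy", "cx", "cy" (pixels), "R" (3x3) and "t" (3): a world point X has camera coordinates R X + t; the wrist camera has in their place "hand_eye" (4x4, takes a point from camera to tool coordinates, whose origin is the TCP and whose axes are the flange's). Camera axes: x right, y down, z forward; pixel columns grow to the right and rows downward; lengths in m; the calibration is good to about 2 mm. A picture is of the moment at which its call begins: read the wrist's pose just before it. There is no depth.
- ctrl.job_done(): hands the job in; it is judged then, once.
The state is a dict: "time": time; "joint_pos": joint angles; "qd": joint speeds; "joint_torque": joint torques, N m; "tool_pos": TCP position; "eef_rot": TCP orientation; "wrist_force": force on the tool from outside, world axes, zero at the start; "torque": the same for the moment, N m; "opening": finger opening in m; "finger_force": force on a finger pad.
Only numpy, scipy, OpenCV 4.12 (cv2) and the standard library are available. Lean on these libraries where they do the work, as an engineer would, in place of code of your own. Each camera call takes 0.05 s, during which the arm holds its last target. There are 200 camera calls.

## Task

Stand the fallen flux bottle upright on the empty middle mark of its tray and let go. Then take the flux bottle that was standing and finish while holding it still before the inspection camera: cap up, its middle on the line of sight 13 cm from the lens, leaning back 30 degrees with the cap away from the camera, so that the downward-looking lens sees its side squarely. Do not touch the camera, and leave the squeeze bottle and all else where they are.

Things in the scene. Friction and masses are not known exactly. Their poses are not given: they have to be found in the camera images.
- bottle_tray: Grey flat tray, 290 (its x) x 150 (its y) mm, fixed to the worktop; floor 4 mm thick, rim 10 mm high and 4 mm thick all round. Three white ring marks of 50 mm diameter lie in a row along its x axis at x = -95, 0 and +95 mm. Origin: centre of its underside; z up.
- middle_mark (a point): Centre of the middle ring mark, on the tray's floor, 4 mm above the worktop; axes as the tray's.
- fallen_bottle: Flux bottle: clear, yellow label, black cap; round body 33 mm in diameter and 84 mm high, then a cap 20 mm in diameter up to 101 mm; about 0.11 kg. Starts lying in the tray over the middle mark, cap towards the robot's right (-y), within about 0.5 rad. Origin: centre of its base; its z axis runs from base to cap.
- sample_bottle: The second flux bottle, same shape and size as the fallen one, standing on one of the two end marks (either one). Origin: centre of its base; z from base to cap.
- sample_middle (a point): Middle of the sample bottle's body, on its axis 45 mm above its base.
- needle_bottle: White squeeze bottle with a yellow hub and a thin needle, standing on the other end mark: body 36 mm in diameter, 66 mm high, needle tip at 118 mm. To be left alone. Origin: centre of its base; z up.
- inspection_camera: Fixed blue camera with a black lens on a steel stand; it looks along its own -x, 30 degrees downwards. Origin: on the worktop straight below view_point, z up. In its frame: lens front face (32 mm in diameter) at x = +113, y = 0, z = 265 mm; head 44 mm wide from x = 110 to 215 mm, z = 245 to 345 mm; column at x = 225 mm, 347 mm high; round foot of 48 mm radius at x = 188 mm.
- view_point (a point): The point on the line of sight 130 mm in front of the lens, 200 mm above the worktop, in mid air, where sample_middle must be. Its z axis is the direction the bottle's z axis must have: 30 degrees off vertical, leaning horizontally away from the camera (towards the camera's own -x). Its x axis points from it to the lens.
- parts_cup: Yellow open parts cup, 50 x 62 x 22 mm, left of the tray; bystander. Origin: centre of its underside.
- tip_box: Flat box with a green lid, 65 x 91 x 22 mm, left of the tray; bystander. Origin: centre of its underside.
Not all that is in view belongs to the job. Leave any blue or orange look-alike of the sample_bottle alone.

How it is judged (in metres and radians):
On the way, in this order (a step that is already met when the one before it is completed fails the run):
1. the fallen bottle stands upright on the middle mark, let go (angle between fallen_bottle's own z axis and vertical below 0.12 rad and horizontal distance between fallen_bottle and middle_mark below 0.02 m and z of fallen_bottle in the frame of bottle_tray between 0 and 0.009 m and linear speed of fallen_bottle below 0.03 m/s and contact force between the fingers and fallen_bottle below 0.2 N), for 0.3 s.
2. the other flux bottle is gripped and lifted clear of the tray (z of sample_bottle in the frame of bottle_tray above 0.05 m and contact force between the fingers and sample_bottle above 1 N), for 0.1 s.
At the end, for the whole second after the job is handed in: Fallen bottle upright (7 degrees), untouched, within 20 mm of the middle mark; sample held still in the fingers, middle within 25 mm of the view point, axis within 12 degrees of the wanted lean, cap up, clear of the camera; squeeze bottle upright (all of step 1 and distance between sample_middle and view_point below 0.025 m and angle between the z axis of sample_bottle and the z axis of view_point, either way round below 0.21 rad and angle between sample_bottle's own z axis and vertical below 1 rad and contact force between the fingers and sample_bottle above 1 N and linear speed of sample_bottle below 0.02 m/s and angular speed of sample_bottle below 0.2 rad/s and contact force between sample_bottle and inspection_camera below 0.1 N and angle between needle_bottle's own z axis and vertical below 0.12 rad); the arm keeps its last pose, push and grip.
It fails at once if the squeeze bottle is pushed more than 20 mm or tipped (distance of needle_bottle from where it was at the start of the episode above 0.02 m or angle between needle_bottle's own z axis and vertical above 0.3 rad).
It fails at once if the yellow cup or the green-lidded box is pushed more than 20 mm (distance of any of parts_cup, tip_box from where it was at the start of the episode above 0.02 m).
It fails at once if the camera is touched (more than 1 N) by the arm, the fingers or a bottle (contact force between any of the arm, the fingers, sample_bottle, fallen_bottle and inspection_camera above 1 N).
It fails at once if the sample bottle is knocked over in the tray (angle between sample_bottle's own z axis and vertical above 0.6 rad and z of sample_bottle in the frame of bottle_tray below 0.05 m).
It also fails if it takes over 58 s, if anything falls off the work surface, if the arm or the gripper's body presses on something with over 40 N, if the wrist force passes 120 N, or if a joint passes its speed limit or range.

## Working session

There is one attempt and no reset: what is moved stays moved. The work goes in short steps, Python scripts to look and compute and a tool call to move; the robot and the scene stay as the last step left them, time stands still between calls to the robot, and variables do not carry over. Pictures are saved under pics/ and viewed, at most 10 in all, crops included, and the job is handed in when it is done.

Besides the shell and the picture viewer there is one more tool, called after ">>>" by a JSON object that holds its "method" and its "body". jog_arm: Moves the arm, as the interface text tells. Its arguments: {"type":"object","properties":{"travel":{"type":"array","items":{"type":"array","items":{"type":"number"}}},"rotation":{"type":"array","items":{"type":"array","items":{"type":"number"}}},"jaw":{"type":"number"}},"required":["travel","rotation"]}

```bash
mkdir -p pics; python3 - <<'E'
from cell import ctrl,viewer
import cv2,pickle
s=ctrl.get_state();print(s['time'],s['tool_pos'],s['eef_rot'],s['opening'],ctrl.grip_point_offset)
d={n:viewer.get_image(n) for n in('scene','top')}
pickle.dump(d,open('im.pkl','wb'))
for n in d:
  cv2.imwrite(f'pics/{n}0.png',d[n]['image']);print(n,{k:v for k,v in d[n].items() if k!='image'})
E
```

```text
0.0 [ 0.24447328 -0.49229479  0.23075416] [[ 8.95689930e-01  4.44678943e-01 -4.32564186e-04]
 [ 4.44679142e-01 -8.95689265e-01  1.09610394e-03]
 [ 9.99712426e-05 -1.17412153e-03 -9.99999306e-01]] 0.08532645996831888 0.0187
scene {'fx': 419.7943193744707, 'fy': 419.7943193744707, 'cx': 285.921598740556, 'cy': 208.67234985767402, 'R': array([[ 0.52712499, -0.84967037,  0.01412465],
       [-0.43774397, -0.2857424 , -0.85248548],
       [ 0.72836767,  0.44318342, -0.52256004]]), 't': array([-0.32175452,  0.34804622,  0.90040505])}
top {'fx': 402.6508153058764, 'fy': 402.6508153058764, 'cx': 280.5011129032716, 'cy': 209.31198848837022, 'R': array([[-0.00195482, -0.99998729,  0.00464685],
       [-0.99678168,  0.00157612, -0.08014855],
       [ 0.08014021, -0.00478857, -0.9967721 ]]), 't': array([-0.03347363,  0.55167662,  1.22057866])}
```

View pics/scene0.png

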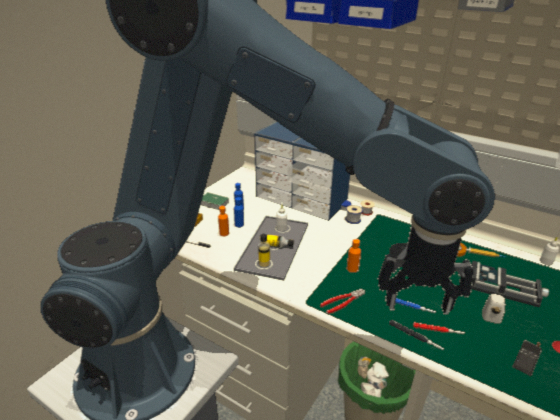

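View pics/top0.png

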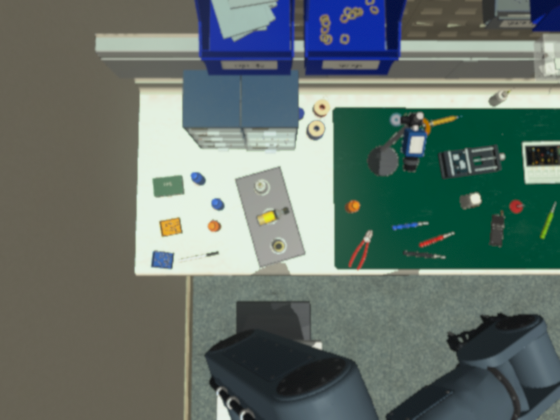

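Top view: tray centre is about (270,216). The yellow/black bottle lies at (268,216), a bottle stands at (279,246), a white bottle with a light top is at (262,186), and the blue camera is around (412,140) with its foot at (383,160). Candidates for the sample are the standing yellow-label bottle (279,246), blue ones at (198,178) and (218,204), and orange ones at (214,226) and (353,206). Only the one on the tray's end mark with the yellow label and black cap fits. I'll confirm it in an enlarged crop.

```bash
python3 - <<'E'
import pickle,cv2,numpy as np
d=pickle.load(open('im.pkl','rb'))
t=d['top']['image'];s=d['scene']['image']
a=cv2.resize(t[150:280,225:325],None,fx=4,fy=4,interpolation=cv2.INTER_CUBIC)[:520]
b=cv2.resize(s[190:290,225:325],(400,400),interpolation=cv2.INTER_CUBIC)
out=np.zeros((520,800,3),np.uint8);out[:,:400]=a;out[:400,400:]=b
cv2.imwrite('pics/crop.png',out)
cv2.imwrite('pics/cam.png',cv2.resize(t[90:200,350:450],None,fx=5,fy=5,interpolation=cv2.INTER_CUBIC))
E
```

```text
(no output)
```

View pics/crop.png

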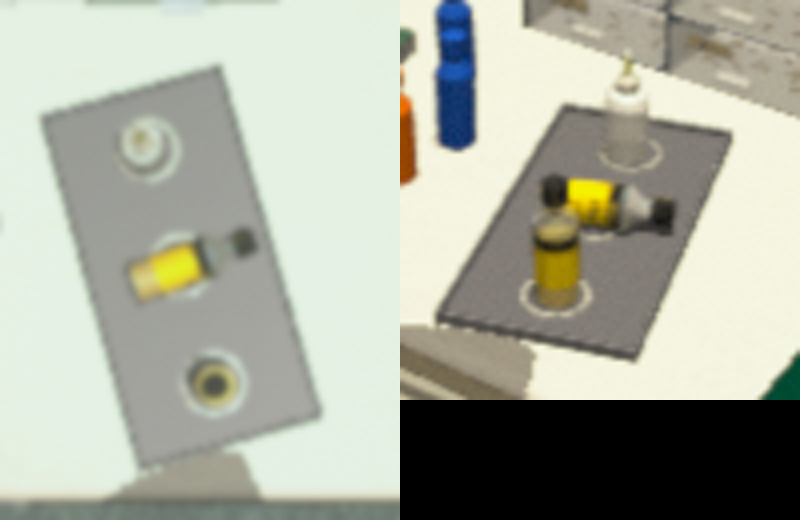

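View pics/cam.png

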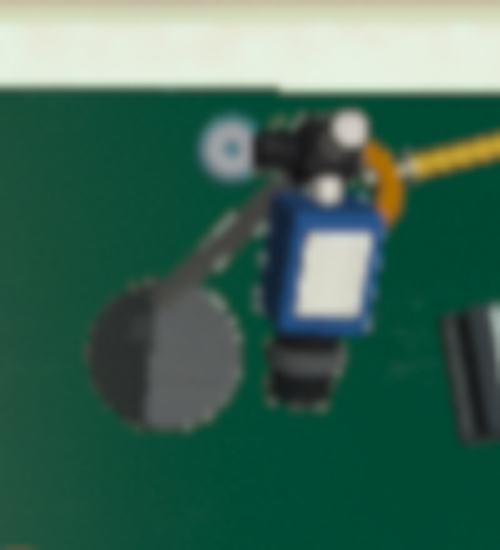

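The crop confirms it: the lower standing bottle (yellow label, black cap, clear body, on the ring) is the sample. The squeeze bottle stands on the far mark. The fallen bottle runs from its base at the left (crop 133,283) to its cap at the right (crop 257,240). In the camera crop the foot is at about full-image (383,161) and the lens points down-image, towards the robot.

```bash
cat > h.py <<'E'
import numpy as np,cv2,pickle
def ray(c,uv):
    d=c['R'].T@np.array([(uv[0]-c['cx'])/c['fx'],(uv[1]-c['cy'])/c['fy'],1]); return -c['R'].T@c['t'],d
def onz(c,uv,z):
    o,d=ray(c,uv); return o+d*(z-o[2])/d[2]
def proj(c,X):
    p=c['R']@np.asarray(X,float)+c['t']; return np.array([c['fx']*p[0]/p[2]+c['cx'],c['fy']*p[1]/p[2]+c['cy']])
def tri(c1,u1,c2,u2):
    o1,d1=ray(c1,u1);o2,d2=ray(c2,u2)
    s=np.linalg.lstsq(np.c_[d1,-d2],o2-o1,rcond=None)[0]
    a,b=o1+s[0]*d1,o2+s[1]*d2; return (a+b)/2,np.linalg.norm(a-b)
E
python3 - <<'E'
from h import *
d=pickle.load(open('im.pkl','rb'));T=d['top'];S=d['scene'];im=T['image'];hsv=cv2.cvtColor(im,cv2.COLOR_BGR2HSV)
print('hsv tray',hsv[200,280],'wt',hsv[200,230],'lens',hsv[165,411],'foot',hsv[165,388])
# tray: not bright white
V=hsv[...,2];m=((V<195)).astype(np.uint8)*255; m[:155]=0;m[270:]=0;m[:,:230]=0;m[:,312:]=0
# subtract front shadow via largest contour after opening
m=cv2.morphologyEx(m,cv2.MORPH_CLOSE,np.ones((13,13)))
m2=m.copy();m2[262:]=0
cs,_=cv2.findContours(m2,cv2.RETR_EXTERNAL,cv2.CHAIN_APPROX_NONE);c=max(cs,key=cv2.contourArea)
q=cv2.approxPolyDP(c,8,True)[:,0];print('approx',q.tolist())
man=[(np.array(p)+.5)/4-.5+np.array([225,150]) for p in[(40,117),(220,66),(322,414),(140,468)]]
P=np.array([onz(T,p,.01) for p in man]);print(P.round(4))
print('sides',[np.linalg.norm(P[i]-P[(i+1)%4]).round(4) for i in range(4)],'centre',P.mean(0).round(4))
ex=(P[0]+P[1]-P[2]-P[3]);ey=P[1]-P[0];print('tray x yaw',np.degrees(np.arctan2(ex[1],ex[0])),'from short',np.degrees(np.arctan2(ey[1],ey[0]))+90)
# yellow label of fallen & fallen bottle
y=cv2.inRange(hsv,(18,110,120),(36,255,255));y[:195]=0;y[:,:240]=0;y[:,310:]=0
n,l,st,ce=cv2.connectedComponentsWithStats(y)
for i in range(1,n):
  if st[i,4]>15:
    pts=np.argwhere(l==i)[:,::-1].astype(np.float32);r=cv2.minAreaRect(pts);print('yellow',st[i],ce[i],r)
k=cv2.inRange(V,0,80);k[:195]=0;k[260:]=0;k[:,:245]=0;k[:,302:]=0
n,l,st,ce=cv2.connectedComponentsWithStats(k)
for i in range(1,n):
  if st[i,4]>8: print('dark',st[i],ce[i],'z.1',onz(T,ce[i],.105).round(4),'z.02',onz(T,ce[i],.0205).round(4))
b,cp=[(np.array(p)+.5)/4-.5+np.array([225,150]) for p in[(133,283),(257,240)]]
b,cp=onz(T,b,.0205),onz(T,cp,.0205);print('fallen',b,cp,np.linalg.norm(b-cp))
# rings/white bottle
print('ring marks', [onz(T,(np.array(p)+.5)/4-.5+np.array([225,150]),.004).round(4) for p in[(148,149),(213,383)]])
blue=cv2.inRange(hsv,(100,120,40),(125,255,200));blue[:100]=0;blue[200:]=0;blue[:,:395]=0;blue[:,440:]=0
print('head',cv2.minAreaRect(np.argwhere(blue)[:,::-1].astype(np.float32)))
ft=onz(T,(383.2-.4,160.9),.006);print('foot',ft)
E
```

```text
hsv tray [ 30   8 159] wt [ 58  14 241] lens [90 15 51] foot [90  8 94]
approx [[279, 166], [235, 179], [258, 261], [304, 254]]
[[ 0.6485  0.1091  0.01  ]
 [ 0.6888 -0.032   0.01  ]
 [ 0.4166 -0.1104  0.01  ]
 [ 0.3756  0.0302  0.01  ]]
sides [np.float64(0.1468), np.float64(0.2832), np.float64(0.1464), np.float64(0.2842)] centre [ 0.5324 -0.0008  0.01  ]
tray x yaw 16.091599571825192 from short 15.933991577650104
yellow [259 211  17  12 129] [267.85271318 216.86046512] ((267.1551513671875, 217.13792419433594), (9.656157493591309, 15.041322708129883), 68.19859313964844)
fallen [0.51764561 0.03537138 0.0205    ] [ 0.55074344 -0.06033894  0.0205    ] 0.10127157921069681
ring marks [array([0.624 , 0.0247, 0.004 ]), array([ 0.4406, -0.0262,  0.004 ])]
head ((414.5, 143.0), (28.0, 23.0), 90.0)
foot [ 0.70594647 -0.35822475  0.006     ]
```

```bash
cat >> h.py <<'E'
from scipy.spatial.transform import Rotation as Rn
GO=0.0187
def plan(p,R,tp,tR,N):
    """equal rows (shift,turn numbers) taking pose p,R to tp,tR in N rows"""
    rr=Rn.from_matrix(R.T@tR).as_rotvec()/N; M=Rn.from_rotvec(rr).as_matrix()
    S=sum(np.linalg.matrix_power(M,k) for k in range(N))
    v=np.linalg.solve(S,R.T@(tp-p)); return (v/.02).round(2).tolist(),(rr/.08).round(2).tolist()
def rot(zt,yt):
    z=np.array(zt,float);z/=np.linalg.norm(z);y=np.array(yt,float);y-=z*(y@z);y/=np.linalg.norm(y)
    return np.c_[np.cross(y,z),y,z]
def now():
    from cell import ctrl
    s=ctrl.get_state();print('t',round(s['time'],2),'p',np.round(s['tool_pos'],4),'q',np.round(s['joint_pos'],1),'F',np.round(s['wrist_force'],1),'op',round(s['opening'],4),'ff',np.round(s['finger_force'],1))
    return np.array(s['tool_pos']),np.array(s['eef_rot']).reshape(3,3)
# fallen bottle
fb=np.array([.5176,.0354,.0205]);d=np.array([.327,-.945,0]);d/=np.linalg.norm(d)
n=np.array([-d[1],d[0],0]);up=np.array([0,0,1.])
a=np.radians(25)
z0=-up*np.cos(a)-d*np.sin(a); R0=rot(z0,n)
zF=d*np.cos(a)-up*np.sin(a); RF=rot(zF,n)
G0=fb+.05*d; tip=GO-.006   # grasp 6 mm behind the axis
P0=G0+z0*tip
base=np.array([.5324,-.0008,.004]); PF=base+up*.051+zF*tip
E
python3 - <<'E'
from h import *
p,R=now()
pre=P0-z0*.10
print('pre',pre.round(3),'P0',P0.round(4),'PF',PF.round(4))
for N in(24,32):print(N,plan(p,R,pre,R0,N))
E
```

```text
t 0.1 p [ 0.2445 -0.4924  0.2308] q [-68.4  20.1  94.7   0.   65.3  -4.8] F [-0.2  0.7 -0.4] op 0.0854 ff 0.0
pre [ 0.546 -0.047  0.1  ] P0 [ 0.5322 -0.0068  0.009 ] PF [ 0.5362 -0.0117  0.0496]
24 ([1.13, 0.24, 0.51], [0.16, 0.19, -0.74])
32 ([0.85, 0.19, 0.38], [0.12, 0.14, -0.55])
```

```bash
python3 - <<'E'
from h import *
p,R=now()
v=np.array([.52,-.03,.22]);print(plan(p,R,v,R,40),plan(p,R,v,R,32))
print(plan(v,R,P0-z0*.08,R0,16))
E
```

```text
t 0.1 p [ 0.2445 -0.4924  0.2308] q [-68.4  20.1  94.7   0.   65.3  -4.8] F [-0.2  0.7 -0.4] op 0.0854 ff 0.0
([0.57, -0.36, 0.01], [0.0, 0.0, 0.0]) ([0.71, -0.46, 0.02], [0.0, 0.0, 0.0])
([-0.08, 0.13, 0.42], [0.25, 0.28, -1.11])
```

>>> {"method": "jog_arm", "body": {"travel": [[0.94,-0.6,0],[0.94,-0.6,0],[0.94,-0.6,0],[0.94,-0.6,0],[0.94,-0.6,0],[0.94,-0.6,0],[0.94,-0.6,0],[0.94,-0.6,0]], "rotation": [[0,0,0],[0,0,0],[0,0,0],[0,0,0],[0,0,0],[0,0,0],[0,0,0],[0,0,0]]}}

```text
time: 0.77
tool_pos: [0.3369, -0.3386, 0.2311]
eef_rot: [[0.896, 0.445, -0.0], [0.445, -0.896, 0.0], [-0.0, -0.001, -1.0]]
wrist_force: [0.2, 0.3, 0.2]
opening: 0.0854
finger_force: 0.0
```

>>> {"method": "jog_arm", "body": {"travel": [[0.94,-0.6,0],[0.94,-0.6,0],[0.94,-0.6,0],[0.94,-0.6,0],[0.94,-0.6,0],[0.94,-0.6,0],[0.94,-0.6,0],[0.94,-0.6,0]], "rotation": [[0,0,0],[0,0,0],[0,0,0],[0,0,0],[0,0,0],[0,0,0],[0,0,0],[0,0,0]]}}

```text
time: 1.43
tool_pos: [0.4289, -0.1858, 0.2311]
eef_rot: [[0.896, 0.445, -0.0], [0.445, -0.896, 0.0], [-0.0, -0.0, -1.0]]
wrist_force: [-0.1, -0.8, 0.8]
opening: 0.0853
finger_force: 0.0
```

>>> {"method": "jog_arm", "body": {"travel": [[0.94,-0.6,0],[0.94,-0.6,0],[0.94,-0.6,0],[0.94,-0.6,0],[0.94,-0.6,0],[0.94,-0.6,0],[0.94,-0.6,0],[0.94,-0.6,0]], "rotation": [[0,0,0],[0,0,0],[0,0,0],[0,0,0],[0,0,0],[0,0,0],[0,0,0],[0,0,0]]}}

```text
time: 2.1
tool_pos: [0.521, -0.0329, 0.231]
eef_rot: [[0.896, 0.445, -0.001], [0.445, -0.896, 0.0], [-0.0, -0.0, -1.0]]
wrist_force: [-0.3, -0.3, -0.1]
opening: 0.0852
finger_force: 0.0
```

```bash
python3 - <<'E'
from h import *
from cell import viewer
p,R=now(); print(R.round(3))
print(plan(p,R,P0-z0*.09,R0,24))
# test: standing orientation in the air
w=viewer.get_image('wrist');print(w['hand_eye'].round(3),w['fx'])
d={'scene':viewer.get_image('scene'),'wrist':w,'pose':(p,R)};pickle.dump(d,open('im2.pkl','wb'))
cv2.imwrite('pics/s2.png',np.hstack([d['scene']['image'][100:360,160:560],cv2.resize(w['image'],(400,300))[:260]]))
E
```

```text
t 2.1 p [ 0.521  -0.0329  0.231 ] q [-8.7 17.2 98.7 -0.  64.1 54.9] F [-0.3 -0.3 -0.1] op 0.0852 ff 0.0
[[ 0.896  0.445 -0.001]
 [ 0.445 -0.896  0.   ]
 [-0.    -0.    -1.   ]]
([-0.06, 0.09, 0.28], [0.16, 0.19, -0.74])
[[ 0.    -0.958 -0.287  0.073]
 [ 1.     0.    -0.     0.002]
 [ 0.001 -0.287  0.958 -0.143]
 [ 0.     0.     0.     1.   ]] 321.43382636732713
```

View pics/s2.png

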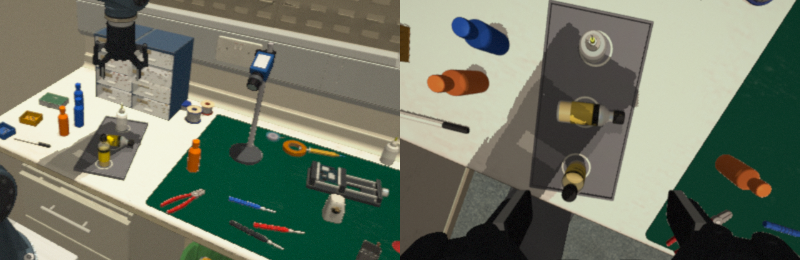

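Scene crop: the arm is out of the way and the camera head is at about (260,62) with its foot at (247,152). In the wrist view the tray holds the squeeze bottle, fallen bottle and sample. Orange and blue look-alikes stand left of the tray, where the hand will come when the bottle is turned up. Next I'll measure those and the camera.

```bash
python3 - <<'E'
from h import *
T=pickle.load(open('im.pkl','rb'))['top'];S=pickle.load(open('im2.pkl','rb'))['scene']
def blobs(c,lo,hi,mn):
    h=cv2.cvtColor(c['image'],cv2.COLOR_BGR2HSV);m=cv2.inRange(h,lo,hi);n,l,st,ce=cv2.connectedComponentsWithStats(m)
    return [(st[i].tolist(),ce[i].round(1).tolist()) for i in range(1,n) if st[i,4]>mn]
for nm,lo,hi in[('orange',(3,150,90),(14,255,255)),('blue',(100,140,50),(125,255,255))]:
    print(nm,'top',[b for b in blobs(T,lo,hi,25) if b[1][1]>100 and b[1][0]<430 ]);print('  scene',[b for b in blobs(S,lo,hi,25) if b[1][1]>100])
for p in[(198,178),(218,204),(214,226)]: print(p,[onz(T,p,z)[:2].round(3) for z in(0.06,.12)])
# camera: foot dark disc in scene & top
for c,(x0,x1,y0,y1) in((T,(362,405,143,180)),(S,(385,430,235,270))):
    g=cv2.cvtColor(c['image'],cv2.COLOR_BGR2HSV)[y0:y1,x0:x1];m=cv2.inRange(g,(0,0,0),(180,90,150))
    m=cv2.morphologyEx(m,cv2.MORPH_OPEN,np.ones((7,7)));pts=np.argwhere(m)[:,::-1]+[x0,y0]
    e=cv2.fitEllipse(cv2.convexHull(pts.astype(np.int32)));print('foot',e,onz(c,e[0],.008).round(4))
big=np.zeros((500,800,3),np.uint8)
big[:,:400]=cv2.resize(S['image'][135:185,400:440],(400,500),interpolation=cv2.INTER_CUBIC)
big[:,400:]=cv2.resize(T['image'][110:175,392:444],(400,500),interpolation=cv2.INTER_CUBIC)
cv2.imwrite('pics/lens.png',big)
E
```

```text
orange top [([347, 201, 11, 11, 66], [350.8, 206.7]), ([211, 222, 8, 9, 41], [215.3, 226.0]), ([349, 241, 14, 25, 59], [354.8, 253.5]), ([358, 243, 10, 26, 60], [363.0, 256.0])]
  scene [([218, 205, 11, 31, 215], [223.0, 222.4]), ([347, 240, 14, 32, 278], [353.4, 257.9]), ([321, 295, 24, 10, 41], [333.3, 298.6])]
blue top [([403, 129, 24, 29, 236], [410.7, 141.2]), ([192, 173, 9, 9, 54], [196.1, 176.9]), ([213, 200, 9, 8, 52], [216.7, 203.4]), ([392, 222, 25, 8, 104], [404.0, 225.7]), ([155, 253, 10, 13, 42], [158.7, 258.0])]
  scene [([410, 151, 24, 29, 192], [423.4, 165.5]), ([235, 184, 8, 43, 287], [238.5, 206.6]), ([341, 199, 9, 7, 35], [345.0, 202.9]), ([153, 224, 22, 15, 162], [163.4, 230.7]), ([389, 297, 32, 12, 130], [404.0, 302.4])]
(198, 178) [array([0.643, 0.214]), array([0.634, 0.202])]
(218, 204) [array([0.565, 0.153]), array([0.559, 0.144])]
(214, 226) [array([0.499, 0.164]), array([0.497, 0.154])]
foot ((383.023681640625, 160.36160278320312), (30.56301498413086, 31.54752540588379), 24.766429901123047) [ 0.7073 -0.3584  0.008 ]
foot ((405.8648376464844, 252.57882690429688), (22.853492736816406, 33.27130126953125), 101.01888275146484) [ 0.7133 -0.3586  0.008 ]
```

View pics/lens.png

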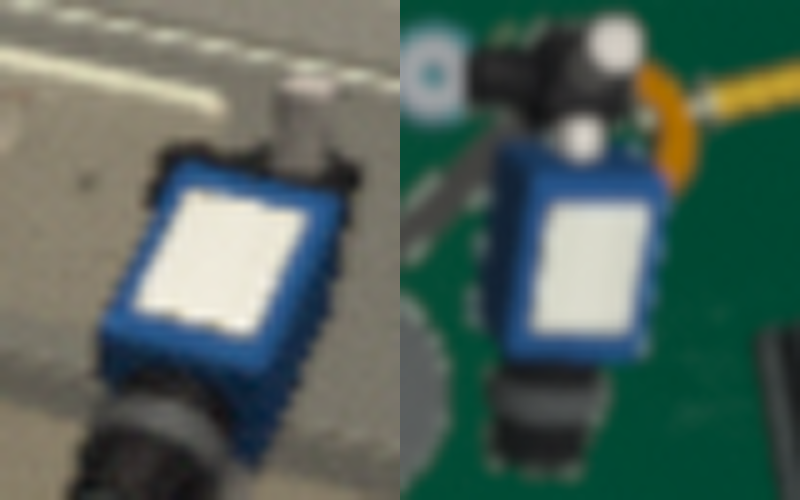

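The crop shows the head's white label in both views. Its corners are clear (left pane 188,190 / 308,210 / 252,335 / 135,305; right pane 555,203 / 650,203 / 632,333 / 530,333), so I can triangulate the camera's heading from them.

```bash
python3 - <<'E'
from h import *
T=pickle.load(open('im.pkl','rb'))['top'];S=pickle.load(open('im2.pkl','rb'))['scene']
s=np.array([(188,190),(308,210),(252,335),(135,305)])/10-.5+[400,135]+[.05,.05]
t=(np.array([(555,203),(650,203),(632,333),(530,333)])-[400,0])/(100/13)-.5+[392,110]
X=[]
for a,b in zip(s,t):
    P,e=tri(S,a,T,b);X.append(P);print(P.round(4),'gap',round(e,4))
X=np.array(X)
ax=(X[0]+X[1]-X[2]-X[3])/2;w=(X[0]+X[3]-X[1]-X[2])/2
print('centre',X.mean(0).round(4),'axis',ax.round(4),'len',np.linalg.norm(ax),'elev',np.degrees(np.arctan2(ax[2],np.hypot(*ax[:2]))),'yaw',np.degrees(np.arctan2(ax[1],ax[0])),'w',w.round(4),'yaw-from-w',np.degrees(np.arctan2(w[1],w[0]))-90)
foot=np.array([.7103,-.3585]);c=X.mean(0)
# lens tip centre in top at crop px (540,455): far end of barrel, near its axis height
o=(np.array([540,450])-[400,0])/(100/13)-.5+[392,110]
print('lens',onz(T,o,.265).round(4),onz(T,o,.28).round(4))
for y in(-4,0,4,8,12):
    e=np.array([np.cos(np.radians(y)),np.sin(np.radians(y))]);E=np.array([-e[1],e[0]])
    O=foot-.188*e;print(y,'origin',O.round(4),'label y',((c[:2]-O)@E).round(4),'label x',((c[:2]-O)@e).round(4),'lens px top',proj(T,[*(O+.113*e),.265]).round(1),'lens px scene',proj(S,[*(O+.113*e),.265]).round(1))
print('seen top',o)
E
```

```text
[ 0.6998 -0.3422  0.3309] gap 0.0002
[ 0.6998 -0.3718  0.3323] gap 0.0019
[ 0.6639 -0.3721  0.3118] gap 0.001
[ 0.6644 -0.3412  0.3115] gap 0.0028
centre [ 0.682  -0.3568  0.3216] axis [ 0.0357 -0.0004  0.0199] len 0.04087123745735582 elev 29.161999568713192 yaw -0.606897405365148 w [ 0.0002  0.0303 -0.0009] yaw-from-w -0.403430982378552
lens [ 0.6354 -0.3573  0.265 ] [ 0.6327 -0.3523  0.28  ]
-4 origin [ 0.5228 -0.3454] label y -0.0003 label x 0.1596 lens px top [408.1 168. ] lens px scene [410.5 187. ]
0 origin [ 0.5223 -0.3585] label y 0.0017 label x 0.1597 lens px top [410.2 168.1] lens px scene [412.5 187.6]
4 origin [ 0.5228 -0.3716] label y 0.0037 label x 0.1599 lens px top [412.3 168. ] lens px scene [414.6 188.1]
8 origin [ 0.5241 -0.3847] label y 0.0056 label x 0.1602 lens px top [414.3 167.8] lens px scene [416.7 188.6]
12 origin [ 0.5264 -0.3976] label y 0.0076 label x 0.1606 lens px top [416.4 167.4] lens px scene [418.8 189. ]
seen top [409.7 168. ]
```

```bash
cat >> h.py <<'E'
a=np.radians(38)
z0=-up*np.cos(a)-d*np.sin(a); R0=rot(z0,n); G0=fb+.052*d; P0=G0+z0*tip
RF=Rn.from_euler('z',29,degrees=True).as_matrix()@rot(d*np.cos(a)-up*np.sin(a),n); zF=RF[:,2]
PF=base+up*.053+zF*tip
VP=np.array([.522,-.357,.2]);VZ=np.array([-.5,0,.866])
E
python3 - <<'E'
from h import *
p,R=now()
pre=P0-z0*.10
print('pre',pre.round(3),'P0',P0.round(4),'PF',PF.round(4),zF.round(2),np.degrees(Rn.from_matrix(R.T@R0).magnitude()))
print(plan(p,R,pre,R0,24),plan(p,R,pre,R0,16))
print(plan(pre,R0,P0,R0,8))
E
```

```text
t 2.2 p [ 0.5215 -0.0319  0.2309] q [-8.6 17.3 98.7  0.  64.1 54.8] F [ 0.2  0.1 -0.3] op 0.0857 ff 0.0
pre [ 0.552 -0.065  0.089] P0 [ 0.532  -0.0064  0.0105] PF [ 0.5398 -0.0075  0.0492] [ 0.59 -0.53 -0.62] 89.4267842265175
([-0.13, 0.14, 0.26], [0.25, 0.28, -0.72]) ([-0.19, 0.22, 0.4], [0.37, 0.42, -1.08])
([0.0, -0.0, 0.62], [0.0, 0.0, 0.0])
```

>>> {"method": "jog_arm", "body": {"travel": [[-0.13,0.14,0.26],[-0.13,0.14,0.26],[-0.13,0.14,0.26],[-0.13,0.14,0.26],[-0.13,0.14,0.26],[-0.13,0.14,0.26],[-0.13,0.14,0.26],[-0.13,0.14,0.26]], "rotation": [[0.25,0.28,-0.72],[0.25,0.28,-0.72],[0.25,0.28,-0.72],[0.25,0.28,-0.72],[0.25,0.28,-0.72],[0.25,0.28,-0.72],[0.25,0.28,-0.72],[0.25,0.28,-0.72]]}}

```text
time: 2.87
tool_pos: [0.5187, -0.0603, 0.1865]
eef_rot: [[0.597, 0.801, 0.035], [0.774, -0.587, 0.235], [0.209, -0.113, -0.971]]
wrist_force: [0.3, -0.3, -0.6]
opening: 0.0856
finger_force: 0.0
```

>>> {"method": "jog_arm", "body": {"travel": [[-0.13,0.14,0.26],[-0.13,0.14,0.26],[-0.13,0.14,0.26],[-0.13,0.14,0.26],[-0.13,0.14,0.26],[-0.13,0.14,0.26],[-0.13,0.14,0.26],[-0.13,0.14,0.26]], "rotation": [[0.25,0.28,-0.72],[0.25,0.28,-0.72],[0.25,0.28,-0.72],[0.25,0.28,-0.72],[0.25,0.28,-0.72],[0.25,0.28,-0.72],[0.25,0.28,-0.72],[0.25,0.28,-0.72]]}}

```text
time: 3.53
tool_pos: [0.5306, -0.0731, 0.1382]
eef_rot: [[0.177, 0.983, -0.04], [0.884, -0.141, 0.446], [0.433, -0.114, -0.894]]
wrist_force: [-0.5, -0.4, 0.8]
opening: 0.0857
finger_force: 0.0
```

>>> {"method": "jog_arm", "body": {"travel": [[-0.13,0.14,0.26],[-0.13,0.14,0.26],[-0.13,0.14,0.26],[-0.13,0.14,0.26],[-0.13,0.14,0.26],[-0.13,0.14,0.26],[-0.13,0.14,0.26],[-0.13,0.14,0.26]], "rotation": [[0.25,0.28,-0.72],[0.25,0.28,-0.72],[0.25,0.28,-0.72],[0.25,0.28,-0.72],[0.25,0.28,-0.72],[0.25,0.28,-0.72],[0.25,0.28,-0.72],[0.25,0.28,-0.72]]}}

```text
time: 4.2
tool_pos: [0.5486, -0.0678, 0.0903]
eef_rot: [[-0.255, 0.945, -0.205], [0.746, 0.327, 0.581], [0.616, -0.005, -0.788]]
wrist_force: [-1.1, -0.2, 0.4]
opening: 0.0855
finger_force: 0.0
```

```bash
python3 - <<'E'
from h import *
from cell import viewer
p,R=now()
print('err',np.degrees(Rn.from_matrix(R.T@R0).as_rotvec()).round(2),(R.T@(P0-p)).round(4))
print(plan(p,R,P0,R0,8))
w=viewer.get_image('wrist');pickle.dump((w,p,R),open('w3.pkl','wb'));cv2.imwrite('pics/w3.png',w['image'])
E
```

```text
t 4.2 p [ 0.5486 -0.0678  0.0903] q [-24.3  43.2  87.2  26.9  79.3 -55.5] F [-1.1 -0.2  0.4] op 0.0855 ff 0.0
err [-0.23 -0.01 -0.17] [0.0009 0.0049 0.102 ]
([0.01, 0.03, 0.64], [-0.01, -0.0, -0.0])
```

View pics/w3.png

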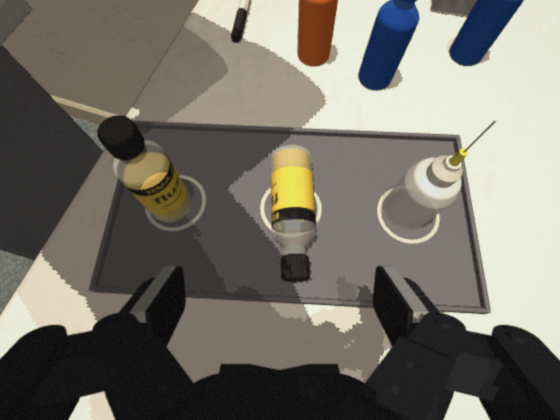

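The wrist view shows the fallen bottle between the open fingers, base at (293,150) and cap at (295,268), with the sample at left and the squeeze bottle at right. I'll go down along the fingers and close.

>>> {"method": "jog_arm", "body": {"travel": [[0.01,0.03,0.64],[0.01,0.03,0.64],[0.01,0.03,0.64],[0.01,0.03,0.64],[0.01,0.03,0.64],[0.01,0.03,0.64],[0.01,0.03,0.64],[0.01,0.03,0.64]], "rotation": [[0,0,0],[0,0,0],[0,0,0],[0,0,0],[0,0,0],[0,0,0],[0,0,0],[0,0,0]]}}

```text
time: 4.92
tool_pos: [0.5319, -0.0043, 0.01]
eef_rot: [[-0.253, 0.946, -0.204], [0.747, 0.325, 0.58], [0.615, -0.006, -0.789]]
wrist_force: [-0.5, 0.4, -0.7]
opening: 0.0855
finger_force: 0.0
```

>>> {"method": "jog_arm", "body": {"travel": [[0,0,0],[0,0,0],[0,0,0],[0,0,0],[0,0,0],[0,0,0],[0,0,0],[0,0,0]], "rotation": [[0,0,0],[0,0,0],[0,0,0],[0,0,0],[0,0,0],[0,0,0],[0,0,0],[0,0,0]], "jaw": 0.0}}

```text
time: 5.58
tool_pos: [0.5328, -0.0057, 0.0116]
eef_rot: [[-0.254, 0.946, -0.203], [0.748, 0.325, 0.579], [0.614, -0.004, -0.789]]
wrist_force: [0.7, -3.2, 6.5]
opening: 0.0311
finger_force: 59.7
```

```bash
python3 - <<'E'
from h import *
p,R=now()
print((R.T@(P0-p)).round(4))
L=p+up*.12
print('lift',plan(p,R,L,R,8))
V=PF+up*.11
print('turn',plan(L,R,V,RF,24),np.degrees(Rn.from_matrix(R.T@RF).magnitude()))
E
```

```text
t 5.58 p [ 0.5328 -0.0057  0.0116] q [-19.6  47.8  93.   31.   68.3 -57.6] F [ 0.7 -3.2  6.5] op 0.0311 ff 59.7
[-0.001  -0.0009  0.0007]
lift ([0.46, -0.0, -0.59], [0.0, 0.0, 0.0])
turn ([-0.02, 0.02, -0.06], [-0.04, -0.8, -0.29]) 93.5694151230079
```

>>> {"method": "jog_arm", "body": {"travel": [[0.46,0,-0.59],[0.46,0,-0.59],[0.46,0,-0.59],[0.46,0,-0.59],[0.46,0,-0.59],[0.46,0,-0.59],[0.46,0,-0.59],[0.46,0,-0.59]], "rotation": [[0,0,0],[0,0,0],[0,0,0],[0,0,0],[0,0,0],[0,0,0],[0,0,0],[0,0,0]]}}

```text
time: 6.25
tool_pos: [0.5327, -0.0049, 0.1323]
eef_rot: [[-0.253, 0.946, -0.204], [0.747, 0.325, 0.58], [0.615, -0.006, -0.789]]
wrist_force: [-0.6, 0.1, -0.3]
opening: 0.031
finger_force: 59.7
```

>>> {"method": "jog_arm", "body": {"travel": [[-0.02,0.02,-0.06],[-0.02,0.02,-0.06],[-0.02,0.02,-0.06],[-0.02,0.02,-0.06],[-0.02,0.02,-0.06],[-0.02,0.02,-0.06],[-0.02,0.02,-0.06],[-0.02,0.02,-0.06]], "rotation": [[-0.04,-0.8,-0.29],[-0.04,-0.8,-0.29],[-0.04,-0.8,-0.29],[-0.04,-0.8,-0.29],[-0.04,-0.8,-0.29],[-0.04,-0.8,-0.29],[-0.04,-0.8,-0.29],[-0.04,-0.8,-0.29]]}}

```text
time: 6.92
tool_pos: [0.5382, -0.0102, 0.1392]
eef_rot: [[-0.478, 0.878, 0.014], [0.867, 0.47, 0.164], [0.137, 0.091, -0.986]]
wrist_force: [0.3, -0.0, -1.3]
opening: 0.0308
finger_force: 59.6
```

>>> {"method": "jog_arm", "body": {"travel": [[-0.02,0.02,-0.06],[-0.02,0.02,-0.06],[-0.02,0.02,-0.06],[-0.02,0.02,-0.06],[-0.02,0.02,-0.06],[-0.02,0.02,-0.06],[-0.02,0.02,-0.06],[-0.02,0.02,-0.06]], "rotation": [[-0.04,-0.8,-0.29],[-0.04,-0.8,-0.29],[-0.04,-0.8,-0.29],[-0.04,-0.8,-0.29],[-0.04,-0.8,-0.29],[-0.04,-0.8,-0.29],[-0.04,-0.8,-0.29],[-0.04,-0.8,-0.29]]}}

```text
time: 7.58
tool_pos: [0.5412, -0.0109, 0.1492]
eef_rot: [[-0.551, 0.776, 0.306], [0.743, 0.624, -0.244], [-0.381, 0.093, -0.92]]
wrist_force: [0.1, -0.3, -0.5]
opening: 0.0311
finger_force: 59.6
```

>>> {"method": "jog_arm", "body": {"travel": [[-0.02,0.02,-0.06],[-0.02,0.02,-0.06],[-0.02,0.02,-0.06],[-0.02,0.02,-0.06],[-0.02,0.02,-0.06],[-0.02,0.02,-0.06],[-0.02,0.02,-0.06],[-0.02,0.02,-0.06]], "rotation": [[-0.04,-0.8,-0.29],[-0.04,-0.8,-0.29],[-0.04,-0.8,-0.29],[-0.04,-0.8,-0.29],[-0.04,-0.8,-0.29],[-0.04,-0.8,-0.29],[-0.04,-0.8,-0.29],[-0.04,-0.8,-0.29]]}}

```text
time: 8.25
tool_pos: [0.5412, -0.0031, 0.1636]
eef_rot: [[-0.457, 0.677, 0.577], [0.418, 0.736, -0.533], [-0.785, -0.002, -0.619]]
wrist_force: [2.5, 0.8, 0.4]
opening: 0.0315
finger_force: 59.8
```

```bash
python3 - <<'E'
from h import *
from cell import viewer
p,R=now()
print('err',np.degrees(Rn.from_matrix(R.T@RF).as_rotvec()).round(2),(PF-p).round(4))
s=viewer.get_image('scene');w=viewer.get_image('wrist');t=viewer.get_image('top');pickle.dump((s,w,t,p,R),open('i4.pkl','wb'))
cv2.imwrite('pics/i4.png',np.hstack([cv2.resize(s['image'][150:290,200:340],(400,400),interpolation=cv2.INTER_CUBIC),cv2.resize(w['image'],(400,300))[0:300].copy() if 0 else cv2.copyMakeBorder(cv2.resize(w['image'],(400,300)),0,100,0,0,cv2.BORDER_CONSTANT)]))
E
```

```text
t 8.25 p [ 0.5412 -0.0031  0.1636] q [ 13.1  22.8 121.8 -90.   40.5  42.2] F [2.5 0.8 0.4] op 0.0315 ff 59.8
err [-0.64 -0.28 -0.36] [-0.0013 -0.0044 -0.1144]
```

View pics/i4.png

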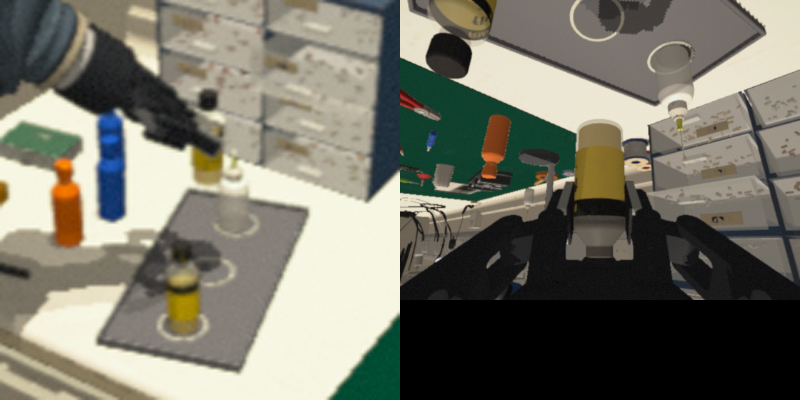

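Scene view: the bottle hangs upright in the fingers, with its cap at crop (208,98) and base at (207,182). The wrist view agrees. Joint 4 sits at its limit, so I'll yaw the hand towards the robot side on the way down.

```bash
cat >> h.py <<'E'
RF=Rn.from_euler('z',13,degrees=True).as_matrix()@RF; zF=RF[:,2]
PF=base+up*.053+zF*tip
E
python3 - <<'E'
from h import *
s,w,t,p,R=pickle.load(open('i4.pkl','rb'))
# verticality in scene: expected pixel slope
B=base+up*.118
print('proj cap top/base',proj(s,B+up*.101),proj(s,B),'seen',np.array([208,93])/2.857+[200,150],np.array([207,183])/2.857+[200,150])
p,R=now()
print(plan(p,R,PF+up*.05,RF,8)); print(plan(PF+up*.05,RF,PF+up*.002,RF,8))
E
```

```text
proj cap top/base [272.55915867 181.83383451] [272.64606148 212.51907446] seen [272.80364018 182.55162758] [272.45362268 214.05320266]
t 8.4 p [ 0.5425 -0.002   0.1642] q [ 13.1  22.8 121.6 -89.9  40.3  41.7] F [ 0.6  0.9 -0.9] op 0.0307 ff 59.9
([0.32, -0.02, 0.26], [-0.29, -0.01, -0.22])
([0.24, 0.0, 0.18], [0.0, 0.0, 0.0])
```

>>> {"method": "jog_arm", "body": {"travel": [[0.32,-0.02,0.26],[0.32,-0.02,0.26],[0.32,-0.02,0.26],[0.32,-0.02,0.26],[0.32,-0.02,0.26],[0.32,-0.02,0.26],[0.32,-0.02,0.26],[0.32,-0.02,0.26]], "rotation": [[-0.29,-0.01,-0.22],[-0.29,-0.01,-0.22],[-0.29,-0.01,-0.22],[-0.29,-0.01,-0.22],[-0.29,-0.01,-0.22],[-0.29,-0.01,-0.22],[-0.29,-0.01,-0.22],[-0.29,-0.01,-0.22]]}}

```text
time: 9.07
tool_pos: [0.5516, 0.0317, 0.1515]
eef_rot: [[-0.593, 0.528, 0.608], [0.337, 0.848, -0.408], [-0.732, -0.037, -0.681]]
wrist_force: [0.6, -0.3, -0.8]
opening: 0.0308
finger_force: 59.9
```

```bash
python3 - <<'E'
from h import *
p,R=now()
print('err',np.degrees(Rn.from_matrix(R.T@RF).as_rotvec()).round(2),(PF-p).round(4))
print(plan(p,R,PF+up*.003,RF,8))
E
```

```text
t 9.07 p [0.5516 0.0317 0.1515] q [ 13.3  22.5 121.3 -89.9  32.5  33.3] F [ 0.6 -0.3 -0.8] op 0.0308 ff 59.9
err [-3.65 -5.   -0.35] [-0.0105 -0.0373 -0.1023]
([0.43, -0.22, 0.46], [-0.1, -0.14, -0.01])
```

Joint 4 hits its limit in this configuration. I'll fit a simple kinematic model to the logged poses and check whether approaching with the hand on the other side (right) works.

```bash
cat > fk.py <<'E'
from h import *
from scipy.optimize import least_squares
D=[([-68.446,20.094,94.641,0,65.266,-4.847],[.2445,-.4923,.2308],None),
([-8.7,17.2,98.7,0,64.1,54.9],[.521,-.0329,.231],[[.896,.445,-.001],[.445,-.896,0],[0,0,-1]]),
([-24.3,43.2,87.2,26.9,79.3,-55.5],[.5486,-.0678,.0903],[[-.255,.945,-.205],[.746,.327,.581],[.616,-.005,-.788]]),
([-19.6,47.8,93,31,68.3,-57.6],[.5328,-.0057,.0116],[[-.254,.946,-.203],[.748,.325,.579],[.614,-.004,-.789]]),
([13.1,22.8,121.8,-90,40.5,42.2],[.5412,-.0031,.1636],[[-.457,.677,.577],[.418,.736,-.533],[-.785,-.002,-.619]]),
([13.3,22.5,121.3,-89.9,32.5,33.3],[.5516,.0317,.1515],[[-.593,.528,.608],[.337,.848,-.408],[-.732,-.037,-.681]])]
def E(s,a):return Rn.from_euler(s,a,degrees=True).as_matrix()
def fk(q,k,s4=1,s6=1,c=90):
    H,a1,L1,e,L2,Dl,d6=k
    R1=E('z',q[0])@E('y',q[1]);R3=R1@E('y',q[2]);R5=R3@E('z',s4*q[3])@E('y',q[4])
    R=R5@E('z',s6*q[5]+c)
    p=E('z',q[0])@[a1,Dl,0]+[0,0,H]+R1@[0,0,L1]+R3@[e,0,L2]+R[:,2]*d6
    return p,R
K=None
def fit():
    best=None
    for s4 in(1,-1):
     for s6 in(1,-1):
      for c in(0,90,180,-90):
        e=sum(np.abs(fk(q,[0]*7,s4,s6,c)[1]-np.array(R)).max() for q,p,R in D[1:])
        if best is None or e<best[0]:best=(e,s4,s6,c)
    s=best[1:]
    r=least_squares(lambda k:np.concatenate([fk(q,k,*s)[0]-p for q,p,_ in D]+[1e-3*(np.array(k)-[.2,0,.5,0,.5,.05,.3])]),[.2,0,.5,0,.5,.05,.3])
    return best,r.x,np.abs([fk(q,r.x,*s)[0]-np.array(p) for q,p,_ in D]).max()
LO=np.array([-157.8,-45,.7,-89.9,4.1,-164.3]);HI=np.array([157.8,120,151.7,269.9,179.9,164.3])
def ik(P,R,q0,k,s):
    f=lambda q:np.concatenate([(fk(q,k,*s)[0]-P)*5,(fk(q,k,*s)[1]-R).ravel(),1e-5*(q-q0)])
    r=least_squares(f,np.clip(q0,LO+.1,HI-.1),bounds=(LO,HI),x_scale=50.);return r.x,np.abs(f(r.x)[:12]).max()
E
python3 - <<'E'
from fk import *
b,k,e=fit();print(b,k.round(4),e);s=b[1:]
RF0=Rn.from_euler('z',-42,degrees=True).as_matrix()@RF
rng=np.random.default_rng(0)
for az in(109,138,150,225,240,255,270,285):
    Rt=E('z',az-109)@RF0;P=base+up*.055+Rt[:,2]*tip;sols=[]
    for j in range(10):
        q0=np.array([rng.uniform(-50,50),rng.uniform(0,80),rng.uniform(60,140),rng.uniform(-90,270),rng.uniform(20,120),rng.uniform(-160,160)])
        q,er=ik(P,Rt,q0,k,s)
        if er<2e-3 and not any(np.abs(q-x).max()<2 for x in sols):sols.append(q)
    print(az,[x.round(0).tolist() for x in sols])
E
```

```text
(np.float64(0.005922548405228208), 1, 1, 90) [0.2583 0.0011 0.4874 0.0412 0.4367 0.0464 0.2652] 0.0005813005658152903
109 [[17.0, 42.0, 109.0, -72.0, 56.0, 55.0]]
138 [[12.0, 38.0, 123.0, 250.0, 43.0, 68.0]]
150 [[8.0, 37.0, 128.0, 228.0, 41.0, 76.0]]
225 [[-26.0, 39.0, 122.0, 92.0, 48.0, 115.0]]
240 [[-28.0, 41.0, 115.0, 74.0, 55.0, 121.0]]
255 [[-27.0, 43.0, 107.0, 60.0, 63.0, 123.0]]
270 [[-25.0, 46.0, 99.0, 49.0, 72.0, 123.0]]
285 [[-23.0, 49.0, 92.0, 39.0, 80.0, 121.0]]
```

```bash
cat >> fk.py <<'E'
def setF(az):
    RF0=Rn.from_euler('z',-42,degrees=True).as_matrix()@RF
    Rt=E('z',az-109)@RF0;return base+up*.053+Rt[:,2]*tip,Rt
E
python3 - <<'E'
from fk import *
b,k,e=fit();s=b[1:]
p,R=now();q0=np.array([13.3,22.5,121.3,-89.9,32.5,33.3])
P,Rt=setF(255)
ab=RF.T@up
pl=p+up*.06
qa,er=ik(pl,R,q0,k,s);print('lift q',qa.round(1),er,plan(p,R,pl,R,8))
qt,er=ik(P+up*.1,Rt,np.array([-27,40,100,60,63,123.]),k,s);print('tgt',qt.round(1),er)
n=7;pp,RR=pl,R
for i in range(1,n+1):
    q=qa+(qt-qa)*i/n;x,X=fk(q,k,*s)
    g=x-X[:,2]*tip;print(i,q.round(0),'P',x.round(3),'base',(g-.052*X@ab).round(3),'cap',(g+.049*X@ab).round(3));print('   ',plan(pp,RR,x,X,8));pp,RR=x,X
E
```

```text
t 9.07 p [0.5516 0.0317 0.1515] q [ 13.3  22.5 121.3 -89.9  32.5  33.3] F [ 0.6 -0.3 -0.8] op 0.0308 ff 59.9
lift q [ 13.3  15.4 119.3 -76.   33.6  16.7] 1.6942310290812834e-07 ([-0.27, -0.01, -0.26], [0.0, 0.0, 0.0])
tgt [-27.   32.4 106.8  55.6  69.  133.2] 4.6533639858070686e-08
1 [  8.  18. 117. -57.  39.  33.] P [ 0.518 -0.025  0.173] base [ 0.517 -0.002  0.134] cap [ 0.509 -0.035  0.229]
    ([0.06, -0.42, 0.23], [0.37, 0.21, 0.97])
2 [  2.  20. 116. -38.  44.  50.] P [ 0.476 -0.053  0.135] base [ 0.493 -0.026  0.104] cap [ 0.456 -0.068  0.188]
    ([-0.05, -0.33, 0.21], [0.42, 0.12, 0.96])
3 [ -4.  23. 114. -20.  49.  67.] P [ 0.44  -0.051  0.106] base [ 0.473 -0.034  0.079] cap [ 0.411 -0.06   0.156]
    ([-0.08, -0.23, 0.16], [0.45, 0.03, 0.95])
4 [-10.  25. 112.  -1.  54.  83.] P [ 0.424 -0.029  0.091] base [ 0.461 -0.03   0.064] cap [ 0.395 -0.028  0.14 ]
    ([-0.04, -0.17, 0.09], [0.46, -0.06, 0.92])
5 [-15.  28. 110.  18.  59. 100.] P [0.436 0.    0.093] base [ 0.464 -0.016  0.061] cap [0.414 0.007 0.145]
    ([0.02, -0.2, 0.0], [0.46, -0.15, 0.89])
6 [-21.  30. 109.  37.  64. 117.] P [0.476 0.018 0.113] base [ 0.488 -0.002  0.074] cap [0.465 0.022 0.169]
    ([0.02, -0.29, -0.09], [0.45, -0.26, 0.84])
7 [-27.  32. 107.  56.  69. 133.] P [0.535 0.009 0.149] base [ 0.532 -0.001  0.105] cap [ 0.532 -0.001  0.206]
    ([-0.08, -0.4, -0.19], [0.41, -0.37, 0.78])
```

```bash
python3 - <<'E'
from fk import *
b,k,e=fit();s=b[1:]
p,R=now();P,Rt=setF(255)
qa=np.array([13.3,15.4,119.3,-76,33.6,16.7]);qt=np.array([-27,32.4,106.8,55.6,69,133.2])
pl=np.array([.545,.0,.235]);print(plan(p,R,pl,R,8));q1,er=ik(pl,R,qa,k,s);print(q1.round(0),er)
qq=q1;n=7;pp,RR=pl,R
for i in range(1,n+1):
    X=fk(qa+(qt-qa)*i/n,k,*s)[1]
    x=np.array([.545,0,.235]) if i<n else P+up*.15
    qq,er=ik(x,X,qq,k,s);print(i,qq.round(0),round(er,4),plan(pp,RR,x,X,8));pp,RR=x,X
E
```

```text
t 9.07 p [0.5516 0.0317 0.1515] q [ 13.3  22.5 121.3 -89.9  32.5  33.3] F [ 0.6 -0.3 -0.8] op 0.0308 ff 59.9
([-0.42, -0.21, -0.3], [0.0, 0.0, 0.0])
[  9.  11. 120. -73.  31.  10.] 6.332338631231949e-08
1 [ 10.  15. 110. -48.  47.  23.] 0.0 ([0.0, 0.0, 0.0], [0.37, 0.21, 0.97])
2 [  7.  19. 100. -30.  60.  42.] 0.0 ([0.0, 0.0, 0.0], [0.42, 0.12, 0.96])
3 [  2.  22.  92. -15.  71.  64.] 0.0 ([0.0, 0.0, 0.0], [0.45, 0.03, 0.95])
4 [-5. 25. 88.  0. 79. 87.] 0.0 ([0.0, 0.0, 0.0], [0.46, -0.06, 0.92])
5 [-13.  26.  88.  16.  81. 110.] 0.0 ([0.0, 0.0, 0.0], [0.46, -0.15, 0.89])
6 [-20.  26.  93.  33.  80. 129.] 0.0 ([0.0, 0.0, 0.0], [0.45, -0.26, 0.84])
7 [-27.  27. 106.  54.  73. 138.] 0.0 ([0.11, 0.09, 0.2], [0.41, -0.37, 0.78])
```

>>> {"method": "jog_arm", "body": {"travel": [[-0.42,-0.21,-0.3],[-0.42,-0.21,-0.3],[-0.42,-0.21,-0.3],[-0.42,-0.21,-0.3],[-0.42,-0.21,-0.3],[-0.42,-0.21,-0.3],[-0.42,-0.21,-0.3],[-0.42,-0.21,-0.3]], "rotation": [[0,0,0],[0,0,0],[0,0,0],[0,0,0],[0,0,0],[0,0,0],[0,0,0],[0,0,0]]}}

```text
time: 9.73
tool_pos: [0.5442, -0.0003, 0.2352]
eef_rot: [[-0.592, 0.529, 0.608], [0.338, 0.848, -0.409], [-0.732, -0.037, -0.68]]
wrist_force: [0.5, 0.2, -1.5]
opening: 0.031
finger_force: 59.8
```

>>> {"method": "jog_arm", "body": {"travel": [[0,0,0],[0,0,0],[0,0,0],[0,0,0],[0,0,0],[0,0,0],[0,0,0],[0,0,0]], "rotation": [[0.37,0.21,0.97],[0.37,0.21,0.97],[0.37,0.21,0.97],[0.37,0.21,0.97],[0.37,0.21,0.97],[0.37,0.21,0.97],[0.37,0.21,0.97],[0.37,0.21,0.97]]}}

```text
time: 10.4
tool_pos: [0.5443, 0.0, 0.2347]
eef_rot: [[-0.194, 0.906, 0.375], [0.796, 0.369, -0.48], [-0.574, 0.205, -0.793]]
wrist_force: [0.1, 0.0, -0.9]
opening: 0.0309
finger_force: 59.9
```

>>> {"method": "jog_arm", "body": {"travel": [[0,0,0],[0,0,0],[0,0,0],[0,0,0],[0,0,0],[0,0,0],[0,0,0],[0,0,0]], "rotation": [[0.42,0.12,0.96],[0.42,0.12,0.96],[0.42,0.12,0.96],[0.42,0.12,0.96],[0.42,0.12,0.96],[0.42,0.12,0.96],[0.42,0.12,0.96],[0.42,0.12,0.96]]}}

```text
time: 11.07
tool_pos: [0.5444, -0.0001, 0.2346]
eef_rot: [[0.37, 0.92, 0.127], [0.858, -0.286, -0.426], [-0.356, 0.266, -0.896]]
wrist_force: [-0.6, -1.0, -1.3]
opening: 0.0309
finger_force: 59.8
```

>>> {"method": "jog_arm", "body": {"travel": [[0,0,0],[0,0,0],[0,0,0],[0,0,0],[0,0,0],[0,0,0],[0,0,0],[0,0,0]], "rotation": [[0.45,0.03,0.95],[0.45,0.03,0.95],[0.45,0.03,0.95],[0.45,0.03,0.95],[0.45,0.03,0.95],[0.45,0.03,0.95],[0.45,0.03,0.95],[0.45,0.03,0.95]]}}

```text
time: 11.73
tool_pos: [0.5444, -0.0002, 0.2346]
eef_rot: [[0.833, 0.547, -0.081], [0.515, -0.821, -0.247], [-0.202, 0.164, -0.966]]
wrist_force: [-0.9, -0.4, -1.2]
opening: 0.0307
finger_force: 59.8
```

>>> {"method": "jog_arm", "body": {"travel": [[0,0,0],[0,0,0],[0,0,0],[0,0,0],[0,0,0],[0,0,0],[0,0,0],[0,0,0]], "rotation": [[0.46,-0.06,0.92],[0.46,-0.06,0.92],[0.46,-0.06,0.92],[0.46,-0.06,0.92],[0.46,-0.06,0.92],[0.46,-0.06,0.92],[0.46,-0.06,0.92],[0.46,-0.06,0.92]]}}

```text
time: 12.4
tool_pos: [0.5445, -0.0003, 0.2346]
eef_rot: [[0.98, -0.049, -0.193], [-0.046, -0.999, 0.022], [-0.194, -0.012, -0.981]]
wrist_force: [0.4, -0.2, -1.0]
opening: 0.0307
finger_force: 59.8
```

>>> {"method": "jog_arm", "body": {"travel": [[0,0,0],[0,0,0],[0,0,0],[0,0,0],[0,0,0],[0,0,0],[0,0,0],[0,0,0]], "rotation": [[0.46,-0.15,0.89],[0.46,-0.15,0.89],[0.46,-0.15,0.89],[0.46,-0.15,0.89],[0.46,-0.15,0.89],[0.46,-0.15,0.89],[0.46,-0.15,0.89],[0.46,-0.15,0.89]]}}

```text
time: 13.07
tool_pos: [0.5444, -0.0005, 0.2345]
eef_rot: [[0.764, -0.621, -0.178], [-0.551, -0.77, 0.321], [-0.336, -0.147, -0.93]]
wrist_force: [0.8, 0.7, -1.2]
opening: 0.0308
finger_force: 59.8
```

```bash
python3 - <<'E'
from fk import *
p,R=now();P,Rt=setF(255)
print(np.degrees(Rn.from_matrix(R.T@Rt).magnitude()),plan(p,R,P+up*.13,Rt,16))
E
```

```text
t 13.07 p [ 5.444e-01 -5.000e-04  2.345e-01] q [-12.7  25.9  88.2  16.1  80.9 110. ] F [ 0.8  0.7 -1.2] op 0.0308 ff 59.8
70.9072204854279 ([0.07, 0.05, 0.16], [0.45, -0.32, 0.79])
```

>>> {"method": "jog_arm", "body": {"travel": [[0.07,0.05,0.16],[0.07,0.05,0.16],[0.07,0.05,0.16],[0.07,0.05,0.16],[0.07,0.05,0.16],[0.07,0.05,0.16],[0.07,0.05,0.16],[0.07,0.05,0.16]], "rotation": [[0.45,-0.32,0.79],[0.45,-0.32,0.79],[0.45,-0.32,0.79],[0.45,-0.32,0.79],[0.45,-0.32,0.79],[0.45,-0.32,0.79],[0.45,-0.32,0.79],[0.45,-0.32,0.79]]}}

```text
time: 13.73
tool_pos: [0.5411, -0.0008, 0.2057]
eef_rot: [[0.33, -0.942, -0.061], [-0.731, -0.296, 0.615], [-0.598, -0.158, -0.786]]
wrist_force: [0.9, 0.2, -1.5]
opening: 0.0307
finger_force: 59.8
```

>>> {"method": "jog_arm", "body": {"travel": [[0.07,0.05,0.16],[0.07,0.05,0.16],[0.07,0.05,0.16],[0.07,0.05,0.16],[0.07,0.05,0.16],[0.07,0.05,0.16],[0.07,0.05,0.16],[0.07,0.05,0.16]], "rotation": [[0.45,-0.32,0.79],[0.45,-0.32,0.79],[0.45,-0.32,0.79],[0.45,-0.32,0.79],[0.45,-0.32,0.79],[0.45,-0.32,0.79],[0.45,-0.32,0.79],[0.45,-0.32,0.79]]}}

```text
time: 14.4
tool_pos: [0.5356, 0.0087, 0.1789]
eef_rot: [[-0.153, -0.967, 0.204], [-0.596, 0.255, 0.761], [-0.788, -0.005, -0.616]]
wrist_force: [0.1, 1.2, -1.8]
opening: 0.0308
finger_force: 59.8
```

```bash
python3 - <<'E'
from fk import *
p,R=now();P,Rt=setF(255)
print(np.degrees(Rn.from_matrix(R.T@Rt).as_rotvec()).round(2),(P-p).round(4),plan(p,R,P+up*.01,Rt,16))
from cell import viewer
s=viewer.get_image('scene');t=viewer.get_image('top');w=viewer.get_image('wrist');pickle.dump((s,t,w,p,R),open('i5.pkl','wb'))
h=cv2.cvtColor(s['image'],cv2.COLOR_BGR2HSV);y=cv2.inRange(h,(18,110,90),(36,255,255))
n_,l,st,ce=cv2.connectedComponentsWithStats(y);print([(st[i].tolist(),ce[i].round(1).tolist()) for i in range(1,n_) if st[i,4]>40])
ab=RF.T@up;g=p-R[:,2]*tip;B=g-.052*R@ab;ax=R@ab;print('model base',B.round(4),'ax',ax.round(3));print('px',[proj(s,B+ax*x).round(1) for x in(0,.04,.101)])
E
```

```text
t 14.4 p [0.5356 0.0087 0.1789] q [-27.   29.4 106.2  54.6  71.  136. ] F [ 0.1  1.2 -1.8] op 0.0308 ff 59.8
[-0.07  0.    0.3 ] [-0.0006  0.0002 -0.1297] ([0.29, 0.0, 0.23], [-0.0, 0.0, 0.0])
[([268, 196, 11, 14, 112], [273.2, 202.9]), ([179, 211, 24, 15, 248], [190.5, 218.0]), ([470, 248, 29, 9, 122], [483.5, 252.1]), ([258, 252, 13, 15, 145], [263.9, 258.6])]
model base [ 0.5333 -0.0011  0.1347] ax [-0.005  0.001  1.   ]
px [array([272.9, 208.7]), array([272.8, 196.8]), array([272.7, 177.7])]
```

```bash
python3 - <<'E'
from fk import *
s,t,w,p,R=pickle.load(open('i5.pkl','rb'))
B=np.array([.441,-.027,.004]);print('sample px',[proj(s,B+up*x).round(1) for x in(0,.02,.04,.06,.084,.101)],'label rows 252-267')
cv2.imwrite('pics/i5.png',np.hstack([cv2.resize(s['image'][160:280,220:320],(400,480),interpolation=cv2.INTER_CUBIC),cv2.copyMakeBorder(cv2.resize(w['image'],(400,300)),0,180,0,0,cv2.BORDER_CONSTANT)]))
# model bottle in wrist image
H=w['hand_eye'];Xt=np.array([RF.T@up*x-np.array([0,0,tip]) for x in(-.052,0,.032,.049)])
Xc=(np.c_[Xt,np.ones(4)]@np.linalg.inv(H).T)[:,:3];print('wrist px',[(w['fx']*c[0]/c[2]+w['cx'],w['fy']*c[1]/c[2]+w['cy']) for c in Xc])
E
```

```text
sample px [array([262.9, 264.1]), array([262.8, 258.6]), array([262.7, 253. ]), array([262.6, 247.3]), array([262.4, 240.3]), array([262.3, 235.3])] label rows 252-267
wrist px [(np.float64(280.26116422199345), np.float64(181.37795840972052)), (np.float64(280.4506946572727), np.float64(283.4417592868756)), (np.float64(280.593568132047), np.float64(360.38037792351565)), (np.float64(280.679905632597), np.float64(406.8738788295267))]
```

View pics/i5.png

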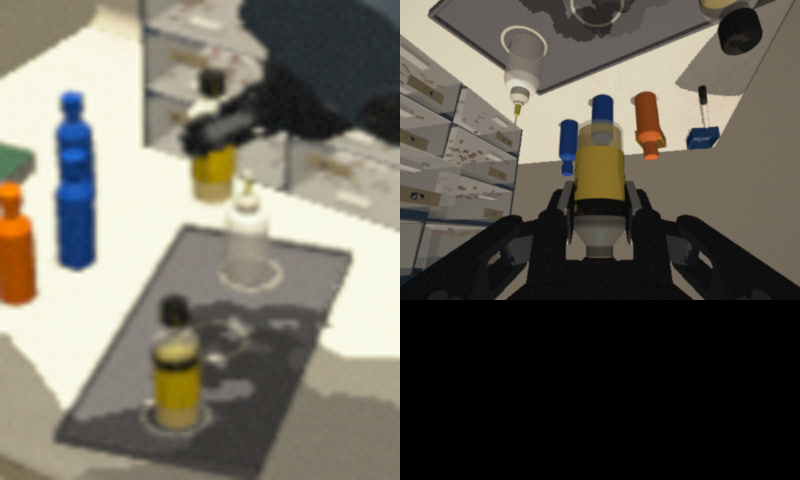

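The held bottle hangs straight in the fingers (scene crop: cap at 210,80, base at 213,197; wrist: base near 300,130), matching the model within a few mm. Lowering.

>>> {"method": "jog_arm", "body": {"travel": [[0.29,0,0.23],[0.29,0,0.23],[0.29,0,0.23],[0.29,0,0.23],[0.29,0,0.23],[0.29,0,0.23],[0.29,0,0.23],[0.29,0,0.23]], "rotation": [[0,0,0.01],[0,0,0.01],[0,0,0.01],[0,0,0.01],[0,0,0.01],[0,0,0.01],[0,0,0.01],[0,0,0.01]]}}

```text
time: 15.22
tool_pos: [0.5358, 0.0094, 0.1192]
eef_rot: [[-0.158, -0.967, 0.201], [-0.595, 0.256, 0.762], [-0.788, 0.0, -0.616]]
wrist_force: [-0.4, -0.6, 0.0]
opening: 0.0308
finger_force: 59.9
```

>>> {"method": "jog_arm", "body": {"travel": [[0.29,0,0.23],[0.29,0,0.23],[0.29,0,0.23],[0.29,0,0.23],[0.29,0,0.23],[0.29,0,0.23],[0.29,0,0.23],[0,0,0]], "rotation": [[0,0,0],[0,0,0],[0,0,0],[0,0,0],[0,0,0],[0,0,0],[0,0,0],[0,0,0]]}}

```text
time: 15.88
tool_pos: [0.5354, 0.01, 0.0668]
eef_rot: [[-0.159, -0.967, 0.2], [-0.595, 0.256, 0.762], [-0.788, 0.002, -0.616]]
wrist_force: [-0.6, 1.1, -1.3]
opening: 0.0308
finger_force: 59.8
```

```bash
python3 - <<'E'
from fk import *
p,R=now();P,Rt=setF(255)
print(np.degrees(Rn.from_matrix(R.T@Rt).as_rotvec()).round(2),(P-p).round(4),plan(p,R,P,R,8))
E
```

```text
t 15.88 p [0.5354 0.01   0.0668] q [-26.8  41.4 107.   59.   64.  124.9] F [-0.6  1.1 -1.3] op 0.0308 ff 59.8
[ 0.14  0.   -0.01] [-0.0004 -0.0011 -0.0177] ([0.09, 0.0, 0.06], [0.0, 0.0, 0.0])
```

>>> {"method": "jog_arm", "body": {"travel": [[0.1,0,0.07],[0.1,0,0.07],[0.1,0,0.07],[0.1,0,0.07],[0.05,0,0.04],[0.05,0,0.04],[0,0,0],[0,0,0]], "rotation": [[0,0,0],[0,0,0],[0,0,0],[0,0,0],[0,0,0],[0,0,0],[0,0,0],[0,0,0]]}}

```text
time: 16.55
tool_pos: [0.5358, 0.0093, 0.0559]
eef_rot: [[-0.157, -0.967, 0.201], [-0.595, 0.256, 0.762], [-0.788, -0.0, -0.616]]
wrist_force: [0.4, -0.6, -1.5]
opening: 0.031
finger_force: 59.8
```

>>> {"method": "jog_arm", "body": {"travel": [[0.04,0,0.03],[0.04,0,0.03],[0.04,0,0.03],[0.04,0,0.03],[0,0,0],[0,0,0],[0,0,0],[0,0,0]], "rotation": [[0,0,0],[0,0,0],[0,0,0],[0,0,0],[0,0,0],[0,0,0],[0,0,0],[0,0,0]]}}

```text
time: 17.22
tool_pos: [0.5357, 0.0092, 0.0519]
eef_rot: [[-0.157, -0.967, 0.201], [-0.595, 0.256, 0.762], [-0.788, -0.0, -0.616]]
wrist_force: [0.2, 0.2, -0.8]
opening: 0.0312
finger_force: 59.8
```

>>> {"method": "jog_arm", "body": {"travel": [[0.04,0,0.03],[0.04,0,0.03],[0.03,0,0.02],[0,0,0],[0,0,0],[0,0,0],[0,0,0],[0,0,0]], "rotation": [[0,0,0],[0,0,0],[0,0,0],[0,0,0],[0,0,0],[0,0,0],[0,0,0],[0,0,0]]}}

```text
time: 17.88
tool_pos: [0.5357, 0.0091, 0.0492]
eef_rot: [[-0.157, -0.967, 0.202], [-0.595, 0.256, 0.762], [-0.788, -0.0, -0.616]]
wrist_force: [-0.3, 0.3, -0.4]
opening: 0.0309
finger_force: 59.8
```

>>> {"method": "jog_arm", "body": {"travel": [[0.04,0,0.03],[0.04,0,0.03],[0,0,0],[0,0,0],[0,0,0],[0,0,0],[0,0,0],[0,0,0]], "rotation": [[0,0,0],[0,0,0],[0,0,0],[0,0,0],[0,0,0],[0,0,0],[0,0,0],[0,0,0]]}}

```text
time: 18.55
tool_pos: [0.5359, 0.0094, 0.0487]
eef_rot: [[-0.156, -0.967, 0.202], [-0.593, 0.255, 0.764], [-0.79, -0.001, -0.613]]
wrist_force: [-4.4, 0.2, 15.2]
opening: 0.0308
finger_force: 61.1
```

>>> {"method": "jog_arm", "body": {"travel": [[-0.03,0,-0.02],[0,0,0],[0,0,0],[0,0,0],[0,0,0],[0,0,0],[0,0,0],[0,0,0]], "rotation": [[0,0,0],[0,0,0],[0,0,0],[0,0,0],[0,0,0],[0,0,0],[0,0,0],[0,0,0]], "jaw": 0.6}}

```text
time: 19.22
tool_pos: [0.5357, 0.0092, 0.0479]
eef_rot: [[-0.158, -0.967, 0.201], [-0.595, 0.256, 0.762], [-0.788, 0.0, -0.616]]
wrist_force: [0.2, -0.3, 0.3]
opening: 0.0511
finger_force: 0.0
```

```bash
python3 - <<'E'
from fk import *
p,R=now()
from cell import viewer
w=viewer.get_image('wrist');s=viewer.get_image('scene');pickle.dump((w,s,p,R),open('i6.pkl','wb'))
cv2.imwrite('pics/i6.png',np.hstack([cv2.resize(s['image'][160:280,220:320],(400,480),interpolation=cv2.INTER_CUBIC),cv2.copyMakeBorder(cv2.resize(w['image'],(400,300)),0,180,0,0,cv2.BORDER_CONSTANT)]))
E
```

```text
t 19.22 p [0.5357 0.0092 0.0479] q [-26.9  43.6 106.7  59.8  63.  122.9] F [ 0.2 -0.3  0.3] op 0.0511 ff 0.0
```

View pics/i6.png

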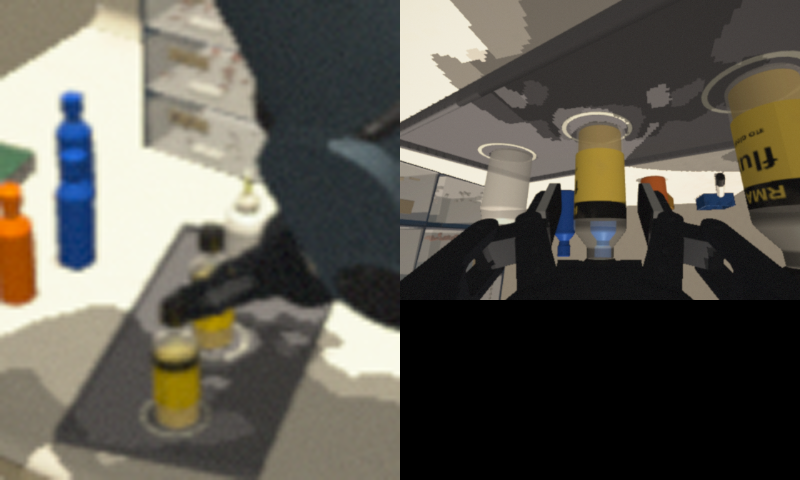

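The bottle stands upright, freed, inside the middle ring (wrist view: base about (600,125), ring centre about (593,128)). The sample is at right and the squeeze bottle at left, both undisturbed. Next is the retreat and the sample grasp plan.

```bash
cat >> fk.py <<'E'
SB=np.array([.441,-.0267,.004]); sg=.058
y_=np.radians(-150); RG=rot([0,0,-1],[np.cos(y_),np.sin(y_),0]); PG=SB+up*(sg-GO)
RV=E('y',-30)@RG; PV=VP+VZ*(sg-.045)-VZ*GO
E
python3 - <<'E'
from fk import *
b,k,e=fit();s=b[1:]
p,R=now();q=np.array([-26.9,43.6,106.7,59.8,63,122.9])
r=p-R[:,2]*.13;print('retreat',r.round(3),plan(p,R,r,R,16))
A=np.array([.441,-.0267,.2])
qr,e0=ik(r,R,q,k,s);print(qr.round(0),e0)
H=r+up*.06;qa,e1=ik(A,RG,qr,k,s);print('above',qa.round(0),e1,plan(r,R,A,RG,16))
qg,e2=ik(PG,RG,qa,k,s);print('grasp',PG.round(4),qg.round(0),e2)
l=PG+up*.25;ql,e3=ik(l,RG,qg,k,s);print('lift',l.round(3),ql.round(0),e3)
m=np.array([.42,-.3,.3]);qm,e4=ik(m,RV,ql,k,s);print('mid',qm.round(0),e4)
qv,e5=ik(PV,RV,qm,k,s);print('view',PV.round(4),qv.round(0),e5)
E
```

```text
t 19.32 p [0.5357 0.0091 0.0479] q [-26.9  43.6 106.7  59.8  63.  122.9] F [0.3 0.4 0.7] op 0.0513 ff 0.0
retreat [ 0.51  -0.09   0.128] ([-0.0, -0.0, -0.41], [0.0, 0.0, 0.0])
[-38.  36. 104.  49.  74. 128.] 4.933189637346125e-08
above [ -9.  11. 112.   0.  57. 141.] 2.676112907040674e-07 ([-0.32, 0.17, -0.11], [-0.28, 0.67, -0.57])
grasp [ 0.441  -0.0267  0.0433] [ -9.  27. 118.  -0.  35. 141.] 1.045826775181169e-07
lift [ 0.441 -0.027  0.293] [ -9.   5. 105.  -0.  70. 141.] 1.4563263206479604e-07
mid [-53.   3. 111.  31.  51.  81.] 4.013677173397845e-07
view [ 0.5248 -0.357   0.1951] [-47.  23. 101.  35.  40.  78.] 5.991677695660336e-08
```

>>> {"method": "jog_arm", "body": {"travel": [[0,0,-0.3],[0,0,-0.4],[0,0,-0.5],[0,0,-0.6],[0,0,-0.8],[0,0,-1],[0,0,-1],[0,0,-1]], "rotation": [[0,0,0],[0,0,0],[0,0,0],[0,0,0],[0,0,0],[0,0,0],[0,0,0],[0,0,0]]}}

```text
time: 19.98
tool_pos: [0.5126, -0.078, 0.1183]
eef_rot: [[-0.158, -0.967, 0.202], [-0.596, 0.256, 0.761], [-0.788, -0.0, -0.616]]
wrist_force: [-0.4, 0.4, 0.7]
opening: 0.0514
finger_force: 0.0
```

>>> {"method": "jog_arm", "body": {"travel": [[-0.4,0,-0.8],[-0.4,0,-0.6],[-0.4,0,-0.3],[-0.4,0,-0.3],[-0.4,0,-0.3],[-0.4,0,-0.3],[-0.4,0,-0.3],[-0.4,0,-0.3]], "rotation": [[0,0,0],[0,0,0],[0,0,0],[0,0,0],[0,0,0],[0,0,0],[0,0,0],[0,0,0]], "jaw": 0.7}}

```text
time: 20.65
tool_pos: [0.5103, -0.0864, 0.2076]
eef_rot: [[-0.157, -0.967, 0.201], [-0.595, 0.255, 0.762], [-0.788, 0.0, -0.616]]
wrist_force: [-0.1, -1.2, -1.3]
opening: 0.0597
finger_force: 0.0
```

```bash
python3 - <<'E'
from fk import *
p,R=now();A=np.array([.441,-.0267,.18])
print(plan(p,R,A,RG,16))
from cell import viewer
s=viewer.get_image('scene');pickle.dump(s,open('i7.pkl','wb'))
h=cv2.cvtColor(s['image'],cv2.COLOR_BGR2HSV);y=cv2.inRange(h,(18,110,90),(36,255,255))
n_,l,st,ce=cv2.connectedComponentsWithStats(y)
for i in range(1,n_):
  if st[i,4]>40:print(st[i].tolist(),cv2.minAreaRect(np.argwhere(l==i)[:,::-1].astype(np.float32)))
for B in(base,SB):print([proj(s,B+up*x).round(1).tolist() for x in(0,.027,.101)])
E
```

```text
t 20.65 p [ 0.5103 -0.0864  0.2076] q [-37.2  28.5 102.1  47.7  80.  135.4] F [-0.1 -1.2 -1.3] op 0.0597 ff 0.0
([-0.16, 0.21, 0.17], [-0.28, 0.67, -0.57])
[179, 211, 24, 15, 249] ((190.49998474121094, 218.0), (22.553356170654297, 13.139781951904297), 11.309932708740234)
[267, 232, 12, 15, 138] ((272.5, 239.0), (14.0, 11.0), 90.0)
[470, 248, 29, 9, 121] ((483.968017578125, 252.17599487304688), (28.621673583984375, 4.293251037597656), 10.304845809936523)
[258, 251, 12, 16, 142] ((264.12872314453125, 258.7871398925781), (14.527543067932129, 11.24392032623291), 84.2894058227539)
[[272.7, 245.2], [272.7, 238.0], [272.7, 217.4]]
[[262.8, 264.0], [262.6, 256.6], [262.3, 235.3]]
```

>>> {"method": "jog_arm", "body": {"travel": [[-0.16,0.21,0.17],[-0.16,0.21,0.17],[-0.16,0.21,0.17],[-0.16,0.21,0.17],[-0.16,0.21,0.17],[-0.16,0.21,0.17],[-0.16,0.21,0.17],[-0.16,0.21,0.17]], "rotation": [[-0.28,0.67,-0.57],[-0.28,0.67,-0.57],[-0.28,0.67,-0.57],[-0.28,0.67,-0.57],[-0.28,0.67,-0.57],[-0.28,0.67,-0.57],[-0.28,0.67,-0.57],[-0.28,0.67,-0.57]]}}

```text
time: 21.37
tool_pos: [0.4807, -0.0471, 0.2012]
eef_rot: [[0.163, -0.986, 0.021], [-0.886, -0.137, 0.444], [-0.435, -0.091, -0.896]]
wrist_force: [-0.1, -0.2, -0.3]
opening: 0.06
finger_force: 0.0
```

>>> {"method": "jog_arm", "body": {"travel": [[-0.16,0.21,0.17],[-0.16,0.21,0.17],[-0.16,0.21,0.17],[-0.16,0.21,0.17],[-0.16,0.21,0.17],[-0.16,0.21,0.17],[-0.16,0.21,0.17],[-0.16,0.21,0.17]], "rotation": [[-0.28,0.67,-0.57],[-0.28,0.67,-0.57],[-0.28,0.67,-0.57],[-0.28,0.67,-0.57],[-0.28,0.67,-0.57],[-0.28,0.67,-0.57],[-0.28,0.67,-0.57],[-0.28,0.67,-0.57]]}}

```text
time: 22.03
tool_pos: [0.4409, -0.0272, 0.1793]
eef_rot: [[0.506, -0.863, -0.001], [-0.863, -0.506, -0.002], [0.001, 0.002, -1.0]]
wrist_force: [-0.1, -0.9, 0.2]
opening: 0.0596
finger_force: 0.0
```

```bash
python3 - <<'E'
from fk import *
p,R=now()
s=pickle.load(open('i7.pkl','rb'));T=pickle.load(open('im.pkl','rb'))['top']
off=onz(s,(272.5,239),.031)-base;print('mid off',off.round(4),'sample scene',(onz(s,(264.1,258.8),.031)-off)[:2].round(4))
V=cv2.cvtColor(T['image'],cv2.COLOR_BGR2GRAY)[238:254,270:288];m=(V<75).astype(np.uint8);M=cv2.moments(m,True)
if M['m00']:print('cap top view',M['m00'],onz(T,(M['m10']/M['m00']+270,M['m01']/M['m00']+238),.105)[:2].round(4))
from cell import viewer
w=viewer.get_image('wrist');g=cv2.cvtColor(w['image'],cv2.COLOR_BGR2HSV);H=w['hand_eye']
Rw=R@H[:3,:3];tw=R@H[:3,3]+p;c=dict(w,R=Rw.T,t=-Rw.T@tw)
print('expected cap/base px',proj(c,SB+up*.101).round(1),proj(c,SB).round(1))
y=cv2.inRange(g,(18,110,90),(36,255,255));n_,l,st,ce=cv2.connectedComponentsWithStats(y)
print([(st[i].tolist(),ce[i].round(1).tolist()) for i in range(1,n_) if st[i,4]>150])
cp=proj(c,SB+up*.101).astype(int);pickle.dump(c,open('w8.pkl','wb'))
k=cv2.inRange(g[...,2],0,45);n_,l,st,ce=cv2.connectedComponentsWithStats(k)
print('dark',[(st[i].tolist(),ce[i].round(1).tolist()) for i in range(1,n_) if st[i,4]>150])
print('err',(R.T@(PG-p)).round(4),np.degrees(Rn.from_matrix(R.T@RG).as_rotvec()).round(2))
E
```

```text
t 22.03 p [ 0.4409 -0.0272  0.1793] q [-9.500e+00  1.290e+01  1.130e+02 -1.000e-01  5.420e+01  1.402e+02] F [-0.1 -0.9  0.2] op 0.0596 ff 0.0
mid off [-0.0048 -0.0023  0.027 ] sample scene [ 0.4396 -0.0335]
expected cap/base px [277.3 224.6] [277.6 192. ]
[([164, 154, 34, 28, 414], [185.2, 164.6]), ([159, 161, 24, 33, 520], [170.2, 176.1]), ([265, 175, 32, 18, 171], [282.7, 180.9]), ([263, 185, 33, 23, 511], [278.6, 195.3])]
dark [([135, 176, 28, 30, 338], [152.7, 188.8]), ([263, 203, 28, 31, 673], [277.2, 218.2]), ([340, 235, 18, 21, 154], [348.0, 245.2]), ([0, 259, 560, 161, 46596], [289.5, 365.2])]
err [-0.0005 -0.0006  0.136 ] [ 0.12 -0.04  0.39]
```

Wrist mask: the sample's cap is at (277,218) against an expected (277,225 to 220), so it lies between the fingers. Descend and grip.

>>> {"method": "jog_arm", "body": {"travel": [[0,0,0.95],[0,0,0.95],[0,0,0.95],[0,0,0.95],[0,0,0.9],[0,0,0.9],[0,0,0.8],[0,0,0.4]], "rotation": [[0,0,0],[0,0,0],[0,0,0],[0,0,0],[0,0,0],[0,0,0],[0,0,0],[0,0,0]]}}

```text
time: 22.75
tool_pos: [0.44, -0.0273, 0.0417]
eef_rot: [[0.503, -0.864, -0.005], [-0.864, -0.503, 0.002], [-0.004, 0.003, -1.0]]
wrist_force: [-0.1, 0.2, 0.1]
opening: 0.0598
finger_force: 0.0
```

>>> {"method": "jog_arm", "body": {"travel": [[0,0,0],[0,0,0],[0,0,0],[0,0,0],[0,0,0],[0,0,0],[0,0,0],[0,0,0]], "rotation": [[0,0,0],[0,0,0],[0,0,0],[0,0,0],[0,0,0],[0,0,0],[0,0,0],[0,0,0]], "jaw": 0.0}}

```text
time: 23.42
tool_pos: [0.4413, -0.0274, 0.0439]
eef_rot: [[0.504, -0.864, -0.001], [-0.864, -0.504, 0.001], [-0.001, 0.0, -1.0]]
wrist_force: [-1.1, 0.1, 7.1]
opening: 0.0305
finger_force: 60.3
```

```bash
python3 - <<'E'
from fk import *
p,R=now()
s_=p[2]-.004+GO;print('grip height on bottle',s_)
l=np.array([.4,-.03,.27]);print('lift',plan(p,R,l,R,16))
m=np.array([.40,-.30,.28]);print('mid',plan(l,R,m,R,16))
PVn=VP+VZ*(s_-.045)-VZ*GO
m2=PVn+np.array([-.1,0,.05]);print('tilt',plan(m,R,m2,RV,8),'view',PVn.round(4),plan(m2,RV,PVn,RV,8))
E
```

```text
t 23.42 p [ 0.4413 -0.0274  0.0439] q [-9.600e+00  2.730e+01  1.179e+02  1.000e-01  3.480e+01  1.401e+02] F [-1.1  0.1  7.1] op 0.0305 ff 60.3
grip height on bottle 0.05863790260808608
lift ([-0.06, 0.12, -0.71], [0.0, 0.0, 0.0])
mid ([0.73, 0.43, -0.03], [0.0, 0.0, 0.0])
tilt ([0.36, 0.09, 0.25], [0.71, 0.41, 0.01]) view [ 0.5245 -0.357   0.1956] ([0.19, -0.33, 0.58], [0.0, 0.0, 0.0])
```

>>> {"method": "jog_arm", "body": {"travel": [[0,0,-0.4],[0,0,-0.6],[0,0,-0.8],[0,0,-0.8],[0,0,-0.8],[0,0,-0.8],[0,0,-0.8],[0,0,-0.8]], "rotation": [[0,0,0],[0,0,0],[0,0,0],[0,0,0],[0,0,0],[0,0,0],[0,0,0],[0,0,0]]}}

```text
time: 24.08
tool_pos: [0.4407, -0.0273, 0.1605]
eef_rot: [[0.504, -0.864, -0.002], [-0.864, -0.504, 0.001], [-0.002, 0.001, -1.0]]
wrist_force: [0.3, 0.1, -0.2]
opening: 0.0308
finger_force: 59.6
```

>>> {"method": "jog_arm", "body": {"travel": [[-0.12,0.22,-0.8],[-0.12,0.22,-0.8],[-0.12,0.22,-0.8],[-0.12,0.22,-0.8],[-0.12,0.22,-0.8],[-0.12,0.22,-0.8],[-0.12,0.22,-0.5],[-0.12,0.22,-0.2]], "rotation": [[0,0,0],[0,0,0],[0,0,0],[0,0,0],[0,0,0],[0,0,0],[0,0,0],[0,0,0]]}}

```text
time: 24.75
tool_pos: [0.401, -0.0287, 0.2708]
eef_rot: [[0.504, -0.864, -0.0], [-0.864, -0.504, 0.001], [-0.001, -0.0, -1.0]]
wrist_force: [-0.1, 0.3, -1.3]
opening: 0.0306
finger_force: 59.6
```

>>> {"method": "jog_arm", "body": {"travel": [[0.7,0.41,0],[0.7,0.41,0],[0.7,0.41,0],[0.7,0.41,0],[0.7,0.41,0],[0.7,0.41,0],[0.7,0.41,0],[0.7,0.41,0]], "rotation": [[0,0,0],[0,0,0],[0,0,0],[0,0,0],[0,0,0],[0,0,0],[0,0,0],[0,0,0]]}}

```text
time: 25.42
tool_pos: [0.4003, -0.1591, 0.2686]
eef_rot: [[0.504, -0.864, -0.003], [-0.864, -0.504, 0.002], [-0.003, 0.002, -1.0]]
wrist_force: [-0.7, 0.4, -1.0]
opening: 0.0308
finger_force: 59.6
```

>>> {"method": "jog_arm", "body": {"travel": [[0.7,0.41,0],[0.7,0.41,0],[0.7,0.41,0],[0.7,0.41,0],[0.7,0.41,0],[0.7,0.41,0],[0.7,0.41,0],[0.7,0.41,0]], "rotation": [[0,0,0],[0,0,0],[0,0,0],[0,0,0],[0,0,0],[0,0,0],[0,0,0],[0,0,0]]}}

```text
time: 26.08
tool_pos: [0.4001, -0.2888, 0.2684]
eef_rot: [[0.504, -0.864, -0.003], [-0.864, -0.504, 0.002], [-0.003, 0.002, -1.0]]
wrist_force: [-0.0, 0.3, -2.5]
opening: 0.031
finger_force: 59.6
```

```bash
python3 - <<'E'
from fk import *
p,R=now()
PVn=np.array([.5245,-.357,.1956]);m2=PVn+np.array([-.1,0,.05]);print('tilt',plan(p,R,m2,RV,16),'view',plan(m2,RV,PVn,RV,16))
E
```

```text
t 26.08 p [ 0.4001 -0.2888  0.2684] q [-41.2  12.  100.   -0.   68.2 108.6] F [-0.   0.3 -2.5] op 0.031 ff 59.6
tilt ([0.21, 0.06, 0.09], [0.36, 0.21, 0.0]) view ([0.1, -0.17, 0.29], [0.0, 0.0, 0.0])
```

>>> {"method": "jog_arm", "body": {"travel": [[0.21,0.06,0.09],[0.21,0.06,0.09],[0.21,0.06,0.09],[0.21,0.06,0.09],[0.21,0.06,0.09],[0.21,0.06,0.09],[0.21,0.06,0.09],[0.21,0.06,0.09]], "rotation": [[0.36,0.21,0],[0.36,0.21,0],[0.36,0.21,0],[0.36,0.21,0],[0.36,0.21,0],[0.36,0.21,0],[0.36,0.21,0],[0.36,0.21,0]]}}

```text
time: 26.75
tool_pos: [0.4104, -0.322, 0.2551]
eef_rot: [[0.486, -0.834, 0.262], [-0.864, -0.503, 0.002], [0.13, -0.227, -0.965]]
wrist_force: [0.1, -0.1, -1.0]
opening: 0.031
finger_force: 59.6
```

>>> {"method": "jog_arm", "body": {"travel": [[0.21,0.06,0.09],[0.21,0.06,0.09],[0.21,0.06,0.09],[0.21,0.06,0.09],[0.21,0.06,0.09],[0.21,0.06,0.09],[0.21,0.06,0.09],[0.21,0.06,0.09]], "rotation": [[0.36,0.21,0],[0.36,0.21,0],[0.36,0.21,0],[0.36,0.21,0],[0.36,0.21,0],[0.36,0.21,0],[0.36,0.21,0],[0.36,0.21,0]]}}

```text
time: 27.42
tool_pos: [0.4238, -0.3558, 0.2449]
eef_rot: [[0.434, -0.745, 0.507], [-0.864, -0.503, 0.001], [0.254, -0.439, -0.862]]
wrist_force: [1.2, 0.4, -1.4]
opening: 0.0308
finger_force: 59.7
```

```bash
python3 - <<'E'
from fk import *
p,R=now();PVn=np.array([.5245,-.357,.1956])
print('err',np.degrees(Rn.from_matrix(R.T@RV).as_rotvec()).round(2),(PVn-p).round(4),'axis',(-R[:,2]).round(3),plan(p,R,PVn,RV,16))
from cell import viewer
s=viewer.get_image('scene');h=cv2.cvtColor(s['image'],cv2.COLOR_BGR2HSV);y=cv2.inRange(h,(18,110,90),(36,255,255))
n_,l,st,ce=cv2.connectedComponentsWithStats(y)
print([(st[i].tolist(),ce[i].round(1).tolist()) for i in range(1,n_) if st[i,4]>40])
B=p-R[:,2]*(GO-.0586);print('base',B.round(3),[proj(s,B-R[:,2]*x).round(1).tolist() for x in(0,.027,.045)],'fallen exp',proj(s,base+up*.027))
E
```

```text
t 27.42 p [ 0.4238 -0.3558  0.2449] q [-56.7  12.2 109.   35.6  46.9  71. ] F [ 1.2  0.4 -1.4] op 0.0308 ff 59.7
err [-0.45 -0.17  0.19] [ 0.1007 -0.0012 -0.0493] axis [-0.507 -0.001  0.862] ([0.1, -0.17, 0.29], [-0.01, -0.0, 0.0])
[([179, 211, 24, 15, 250], [190.5, 218.0]), ([268, 232, 11, 15, 128], [272.8, 239.2]), ([470, 248, 29, 8, 117], [483.2, 252.0])]
base [ 0.444 -0.356  0.211] [[381.4, 242.0], [380.6, 236.5], [380.0, 232.8]] fallen exp [272.71818232 237.98482459]
```

>>> {"method": "jog_arm", "body": {"travel": [[0.1,-0.17,0.29],[0.1,-0.17,0.29],[0.1,-0.17,0.29],[0.1,-0.17,0.29],[0.1,-0.17,0.29],[0.1,-0.17,0.29],[0.1,-0.17,0.29],[0.1,-0.17,0.29]], "rotation": [[-0.01,0,0],[-0.01,0,0],[-0.01,0,0],[-0.01,0,0],[-0.01,0,0],[-0.01,0,0],[-0.01,0,0],[-0.01,0,0]]}}

```text
time: 28.13
tool_pos: [0.4756, -0.356, 0.221]
eef_rot: [[0.435, -0.748, 0.502], [-0.864, -0.504, -0.002], [0.254, -0.432, -0.865]]
wrist_force: [0.6, -0.6, -0.8]
opening: 0.0309
finger_force: 59.7
```

>>> {"method": "jog_arm", "body": {"travel": [[0.1,-0.17,0.29],[0.1,-0.17,0.29],[0.1,-0.17,0.29],[0.1,-0.17,0.29],[0.1,-0.17,0.29],[0.1,-0.17,0.29],[0.1,-0.17,0.29],[0,0,0]], "rotation": [[0,0,0],[0,0,0],[0,0,0],[0,0,0],[0,0,0],[0,0,0],[0,0,0],[0,0,0]]}}

```text
time: 28.8
tool_pos: [0.5199, -0.3561, 0.1995]
eef_rot: [[0.435, -0.748, 0.501], [-0.864, -0.504, -0.002], [0.254, -0.432, -0.865]]
wrist_force: [0.3, 0.6, -0.8]
opening: 0.0306
finger_force: 59.7
```

```bash
python3 - <<'E'
from fk import *
p,R=now();PVn=np.array([.5245,-.357,.1956])
print('err',(PVn-p).round(4),'axis',(-R[:,2]).round(3),plan(p,R,PVn,RV,8))
from cell import viewer
for nm in('scene','wrist','top'):
    s=viewer.get_image(nm)
    if nm=='wrist':
        H=s['hand_eye'];Rw=R@H[:3,:3];s=dict(s,R=Rw.T,t=-Rw.T@(R@H[:3,3]+p))
    h=cv2.cvtColor(s['image'],cv2.COLOR_BGR2HSV);y=cv2.inRange(h,(18,100,60),(36,255,255))
    n_,l,st,ce=cv2.connectedComponentsWithStats(y)
    print(nm,[(st[i].tolist(),ce[i].round(1).tolist()) for i in range(1,n_) if st[i,4]>50])
    B=p-R[:,2]*(GO-.0586);print([proj(s,B-R[:,2]*x).round(1).tolist() for x in(0,.027,.045)],'lens',proj(s,[.635,-.3575,.265]))
E
```

```text
t 28.8 p [ 0.5199 -0.3561  0.1995] q [-47.7  22.3 102.   35.2  39.8  77.8] F [ 0.3  0.6 -0.8] op 0.0306 ff 59.7
err [ 0.0046 -0.0009 -0.0039] axis [-0.501  0.002  0.865] ([0.01, -0.01, 0.04], [-0.0, -0.0, 0.01])
scene [([179, 211, 24, 15, 259], [190.5, 218.0]), ([387, 228, 13, 15, 54], [392.6, 237.4]), ([268, 232, 11, 15, 140], [272.8, 238.8]), ([470, 248, 29, 9, 132], [483.6, 252.2])]
[[393.0, 237.8], [392.5, 232.7], [392.2, 229.2]] lens [412.12351759 187.53422963]
wrist [([245, 217, 68, 92, 3888], [281.5, 259.7])]
[[277.9, 242.5], [277.7, 262.0], [277.6, 278.6]] lens [ 15.47480068 131.47904244]
top [([433, 116, 23, 10, 126], [443.6, 120.1]), ([424, 118, 7, 17, 72], [427.1, 125.7]), ([160, 218, 22, 18, 299], [170.3, 226.7])]
[[398.4, 209.2], [401.1, 213.6], [403.0, 216.6]] lens [409.79659676 168.17735823]
```

>>> {"method": "jog_arm", "body": {"travel": [[0.02,-0.03,0.09],[0.02,-0.03,0.09],[0.02,-0.03,0.09],[0.02,-0.03,0.03],[0,0,0],[0,0,0],[0,0,0],[0,0,0]], "rotation": [[0,0,0],[0,0,0],[0,0,0],[0,0,0],[0,0,0],[0,0,0],[0,0,0],[0,0,0]]}}

```text
time: 29.62
tool_pos: [0.5246, -0.3566, 0.1965]
eef_rot: [[0.434, -0.748, 0.502], [-0.864, -0.503, -0.003], [0.254, -0.432, -0.865]]
wrist_force: [0.4, -0.2, -1.1]
opening: 0.0309
finger_force: 59.7
```

>>> {"method": "jog_arm", "body": {"travel": [[0,0,0],[0,0,0],[0,0,0],[0,0,0],[0,0,0],[0,0,0],[0,0,0],[0,0,0]], "rotation": [[0,0,0],[0,0,0],[0,0,0],[0,0,0],[0,0,0],[0,0,0],[0,0,0],[0,0,0]]}}

```text
time: 30.28
tool_pos: [0.5246, -0.3566, 0.1964]
eef_rot: [[0.434, -0.748, 0.502], [-0.864, -0.503, -0.002], [0.254, -0.432, -0.865]]
wrist_force: [-0.2, 0.5, -2.1]
opening: 0.0306
finger_force: 59.7
```

```bash
python3 - <<'E'
from fk import *
p,R=now();print((np.array([.5245,-.357,.1956])-p).round(4),(-R[:,2]).round(3))
from cell import ctrl
print(ctrl.job_done())
E
```

```text
t 30.28 p [ 0.5246 -0.3566  0.1964] q [-47.3  22.9 101.7  35.3  39.4  78. ] F [-0.2  0.5 -2.1] op 0.0306 ff 59.7
[-0.0001 -0.0004 -0.0008] [-0.502  0.002  0.865]
the job is handed in; nothing more can be done
None
```

I handed the job in at about 30 s: the fallen bottle stands let go on the middle mark, and the sample is held at the view point leaning back 30°, within about 1 mm of my target by the arm's own reading. No pass or fail result was returned.

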